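# Seat a reference disc in the V nest and lock the keeper

## Robot

A 7-joint arm with a two-finger parallel gripper is mounted at the origin on a cart in front of the work surface, level with it; the furniture and walls round the work are solid. World frame = base frame: x ahead of the robot, y to its left, z up, the work surface at z = 0. Lengths are in m, angles in rad, forces in N, time in s.
With the tool pointing down it reaches from about 0.425 to 0.975 m from the base axis. Payload 16.7 kg.
Tool frame: the origin (TCP) lies midway between the tips of the shut fingers; the grasp point (between the pads) lies 19 mm behind it (manip.tcp_to_grasp is the distance from the TCP to the grasp point, in m); z points along the fingers, y is the line along which they close (so a half turn about z gives the same grasp; the last joint's range is limited). The gripper opens to 85 mm and grips with 20 to 120 N. Pads are 22 mm wide; open, the fingers measure 114 mm over their backs; the gripper's body (76 mm by 85 mm) begins 54 mm behind the grasp point. The pads swing forward as they close: fully open they stand 13 mm farther back than shut.
Start: joints at [0.988, 0.426, 0.074, 1.606, -0.034, 1.111, -0.067], TCP at [0.284, -0.612, 0.21] pointing down, gripper open.
Joint ranges: [-2.85, 2.85], [-0.5, 2.14], [-1.23, 1.37], [0.21, 2.46], [-1.02, 4.16], [0.16, 2.05], [-2.73, 2.73]. Speed limits (rad/s): [1.89, 1.89, 2.39, 2.39, 3.01, 3.01, 3.01].

## Interface

Orientations are given as a rotation vector (axis times angle).
In Python, from station import manip gives the robot as it stands.
- The arm moves only by the tool carry_out, never from a script. Its arguments are lists of equal length, an entry for each row: "slide": the shift along the tool's x, y, z in mm, a list of three; "delta_rot": the turn, a rotation vector about the tool's x, y, z in rad, a list of three; "hand": the closure in counts, from 0 (fully open) to 255 (shut). In form: {"slide": [[x, y, z], ...], "delta_rot": [[rx, ry, rz], ...], "hand": [hand, ...]}. A call has 1 to 20 rows; each row is the pose to reach, as a shift and turn from the pose commanded when the call began, along the tool's axes at that moment; what a row does not reach only later rows make up. A row lasts 1/10 s, in which the tool goes at most 50 mm and 8.59 degrees, less where a joint would pass 70% of its speed; a pose out of reach is approached as far as the arm can. A call with a gripper value outside its range is refused whole. The fingers move at their own pace and stop on an object; "grip_force" is the grip in N (left out, the last holds). Time passes only in rows, so rows that repeat a pose let the fingers close. It gives the time, the measured TCP pose, the force, the opening and the grip force at its end, in the units of the state.
- manip.sense(): the state, without advancing time (a new reading comes with each control period).
- manip.camera(name): name is "scene" or "top" or "wrist"; returns the picture (480x640x3 uint8, blue, green, red); there is no depth.
- manip.camera_params(name): a dict with "camera_matrix" (3x3 intrinsics, pixels), "D" ([k1, k2, p1, p2, k3] as OpenCV has them; the pictures are not rectified), "R" (3x3) and "t" (3): a world point X has camera coordinates R X + t. Camera axes: x right, y down, z forward; pixel columns grow to the right and rows downward; lengths in m; the calibration is good to about 2 mm. A picture is of the moment at which its call begins: read the wrist's pose just before it. camera_params takes no time and is no camera call; for the wrist camera it gives the pose at the moment of the call.
- manip.finish_job(): hands the job in; it is judged then, once.
The state is a dict: "time_s": time; "joints": joint angles; "joint_vel": joint speeds; "tau": joint torques, N m; "ee_pos": TCP position; "eef_rot": TCP orientation; "contact_force": force on the tool from outside, world axes, zero at the start; "torque": the same for the moment, N m; "gripper_width": opening from 0.0 (shut) to 1.0 (fully open); "gripper_force": force on a finger pad.
Only numpy, scipy, OpenCV 4.12 (cv2) and the standard library are available. Lean on these libraries where they do the work, as an engineer would, in place of code of your own. Each camera call takes 0.05 s, during which the arm holds its last target. There are 200 camera calls.

## Task

Take the large steel reference disc from the tray, lay it flat on the aluminium nest in front of the V and push it fully home, so that it bears on both flanks of the V and presses in the brass stop pin. Then press the orange latch tab and, holding it down, slide the keeper along to its other notch so that its red finger stands behind the disc, and let the tab spring back up. Leave the small disc, the gear and the bush where they are.

Things in the scene. Friction and masses are not known exactly. Their poses are not given: they have to be found in the camera images.
- disc_center (a point): centre of the large steel reference disc: plain round disc, 58 mm across, 15 mm thick, about 0.3 kg, lying flat in the open grey tray at the start, in a row with the small disc and the gear, any order. z is its axis. The tray is fixed: floor 3 mm above the bench, rim 22 mm; the row runs along world y, the tray is clear for 25 mm before and behind each (world x).
- nest: aluminium locating nest, fixed to the bench. Origin: on the bench plane, straight under the seat. +x: the direction in which the disc is pushed into the V; +y: left of that; z up. Its plate is 8 mm thick, x -120 to +55, y -52 to +52 mm; a wing to the left (x -63 to -1, y 50 to 175 mm) carries the keeper's rail. Free place to lay the disc: its centre at about x -75, y 0.
- seat (a point): where the centre of the disc is when it is home: on both flanks, flat on the plate; 15.5 mm above the bench. Fixed in the nest, with the nest's axes.
- stop_pin (a joint): the brass back-stop pin at the point of the V, light spring (about 0.3 N). 0 = out; about 0.003 m = pressed in by the disc when that is home on both flanks. Friction keeps the disc there.
- keeper (a joint): position of the grey keeper slide along the nest's -y: 0 = open notch (start), 0.060 m = locked notch, also the end of its travel. It slides, against about 2 N of friction, only while the tab is pressed at least 5 mm. At 0.060 its red finger (11.5 x 56 mm, 11 to 22 mm above the bench) stands across the near side of the disc with 2.5 mm to spare.
- tab (a joint): the orange latch tab in the keeper: 0 = up (latched when in a notch), 0.006 m = fully pressed. Spring 2 N to start, about 4.5 N fully down; it springs up by itself when let go.
- tab_top (a point): middle of the top of the orange tab, 26 (nest x) by 34 mm (nest y), 33.5 mm above the bench when up; axes as the nest's. It lies between the keeper's two upright grey walls, 50 mm apart along nest y (25 mm either side of this point), 36 mm wide, tops 43 mm above the bench. Closed fingertips fit between them to press the tab and push the keeper by a wall.
- small_disc: bystander: small steel disc, 48 mm across, 10 mm thick, origin at its underside
- gear: bystander: steel gear, 45 mm across, 17 mm high, origin at its underside
- bush: bystander: flanged steel bush, 31 mm across, 25 mm high, origin at its underside
- flank_left: left steel flank of the V, a bar 53 x 12 mm at 45 degrees to the nest's +x, top 20 mm above the bench; origin at its middle. The mouth of the V is about 90 mm wide, at nest x -5 mm. Polished: low friction (about 0.2), so a disc pushed towards +x centres itself.
- flank_right: right steel flank of the V, the mirror image of the left one; origin at its middle

How it is judged:
By the outcome, as a careful person would: the job done as asked, in the order asked, and still so for the second after the job is handed in, with the robot touching nothing.
It also fails if it takes over 54 s, if anything falls off the work surface, if the arm or the gripper's body presses on something with over 40 N, if the wrist force passes 120 N, or if a joint passes its speed limit or range.

## Working session

There is one attempt and no reset: what is moved stays moved. The work goes in short steps, Python scripts to look and compute and a tool call to move; the robot and the scene stay as the last step left them, time stands still between calls to the robot, and variables do not carry over. Pictures are saved under pics/ and viewed, at most 10 in all, crops included, and the job is handed in when it is done.

Besides the shell and the picture viewer there is one more tool, called in YAML: its name, and indented under it one key for each argument. carry_out: Moves the arm, as the interface text tells. Its arguments: {"type":"object","properties":{"slide":{"type":"array"},"delta_rot":{"type":"array"},"hand":{"type":"array"},"grip_force":{"type":"number"}},"required":["slide","delta_rot","hand"]}

```bash
ls; mkdir -p pics
python3 - <<'E'
from station import manip
import cv2
print(manip.sense())
for n in("scene","top"):
    im=manip.camera(n); cv2.imwrite(f"pics/{n}0.png",im)
    p=manip.camera_params(n); print(n,p)
print(manip.tcp_to_grasp)
E
```

```text
pics
{'time_s': 0.0, 'joints': array([ 0.98750724,  0.42671596,  0.07383755,  1.60662625, -0.03409064,
        1.11077615, -0.06705208]), 'joint_vel': array([-0.00014786, -0.00100732, -0.00103005,  0.00105713, -0.00055812,
       -0.00027445, -0.00075537]), 'tau': array([-2.39028021e-03, -9.49829865e+01,  3.75917718e+00, -4.63506389e+01,
        1.90907205e-02,  1.01537310e-02,  2.33762535e-05]), 'ee_pos': array([ 0.28350345, -0.612096  ,  0.20941242]), 'eef_rot': array([-3.06679109e+00, -6.75852354e-01,  5.73540700e-04]), 'contact_force': array([ 0.15591919, -0.17957739,  0.6426608 ]), 'torque': array([ 0.0041053 , -0.02663246,  0.04291334]), 'gripper_force': 0.0, 'gripper_width': 0.9994843496802506}
scene {'camera_matrix': array([[526.54507107,   0.        , 331.18252405],
       [  0.        , 526.54507107, 240.1207086 ],
       [  0.        ,   0.        ,   1.        ]]), 'D': array([-0.04380441,  0.        ,  0.        ,  0.        ,  0.        ]), 'R': array([[-0.75090345, -0.66030902, -0.01166255],
       [-0.29946556,  0.35618562, -0.88512834],
       [ 0.58861226, -0.66115339, -0.46520082]]), 't': array([0.27038666, 0.27953288, 0.44446282])}
top {'camera_matrix': array([[489.41757644,   0.        , 318.44941267],
       [  0.        , 489.41757644, 237.66077383],
       [  0.        ,   0.        ,   1.        ]]), 'D': array([-0.01053248,  0.        ,  0.        ,  0.        ,  0.        ]), 'R': array([[ 0.01322567, -0.99973275,  0.01896049],
       [-0.98309347, -0.01646415, -0.18236272],
       [ 0.18262615, -0.01622807, -0.98304849]]), 't': array([-0.20640383,  0.51305542,  0.80688106])}
0.0187
```

View pics/top0.png

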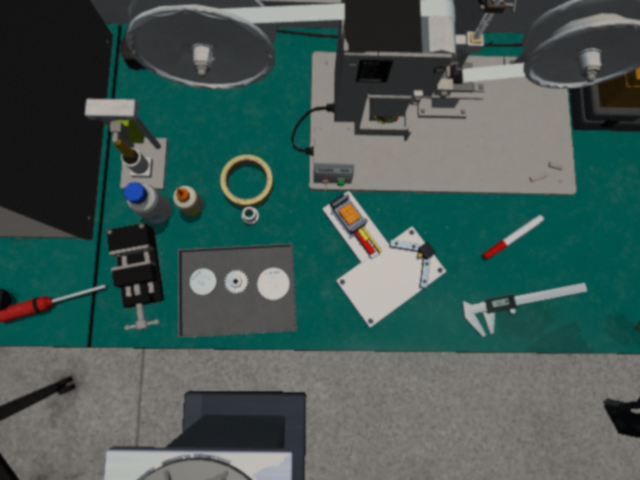

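View pics/scene0.png

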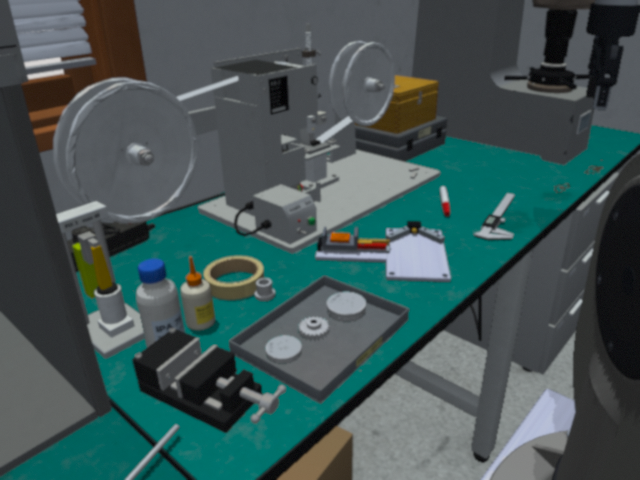

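The top view shows the tray row as small disc (203,281), gear (236,281) and large disc (273,283). The nest plate is at about (390,275), with the V at (424,250), the orange tab at (348,214) and the red finger at (367,240). The scene view agrees.

```bash
cat > h.py <<'E'
import numpy as np, cv2
from scipy.spatial.transform import Rotation as Ro
from station import manip
def ray(p,uv,z):
    """pixels -> world points on the plane at height z"""
    n=cv2.undistortPoints(np.float64(uv).reshape(-1,1,2),p["camera_matrix"],p["D"])[:,0]
    d=np.c_[n,np.ones(len(n))]@p["R"]; c=-p["R"].T@p["t"]
    return c+d*((z-c[2])/d[:,2])[:,None]
def blobs(mask,amin):
    cs,_=cv2.findContours(mask.astype(np.uint8),cv2.RETR_EXTERNAL,cv2.CHAIN_APPROX_NONE)
    return sorted([c for c in cs if cv2.contourArea(c)>amin],key=cv2.contourArea,reverse=True)
def circ(p):
    A=np.c_[2*p[:,:2],np.ones(len(p))]; s=np.linalg.lstsq(A,(p[:,:2]**2).sum(1),rcond=None)[0]
    return s[:2],np.sqrt(s[2]+s[0]**2+s[1]**2)
def hsv(im): return cv2.cvtColor(im,cv2.COLOR_BGR2HSV)
def tool(): 
    s=manip.sense(); return s["ee_pos"],Ro.from_rotvec(s["eef_rot"])
E
python3 - <<'E'
from h import *
im=cv2.imread("pics/top0.png"); p=manip.camera_params("top"); H=hsv(im)
white=(H[...,2]>150)&(H[...,1]<60)
m=white.copy(); m[:240]=0; m[340:]=0; m[:,:180]=0; m[:,298:]=0
for c in blobs(m,80): print("tray",c[:,0].mean(0),circ(ray(p,c[:,0],.018)))
m=white.copy(); m[:180]=0; m[335:]=0; m[:,:320]=0; m[:,450:]=0
for c in blobs(m,200):
    print("plate",[ (q.round(0),ray(p,q[None],.008)[0,:2].round(4)) for q in cv2.approxPolyDP(c,5,True)[:,0]])
for n,lo,hi in(("orange",10,22),("red",0,5)):
    m=(H[...,0]>=lo)&(H[...,0]<=hi)&(H[...,1]>150)&(H[...,2]>120); m[:190]=0; m[270:]=0; m[:,:325]=0;m[:,450:]=0
    for c in blobs(m,20)[:2]:
        r=cv2.minAreaRect(c); print(n,r,ray(p,[r[0]],.0335 if n=="orange" else .022)[0])
cv2.imwrite("pics/topz.png",cv2.resize(im[180:340,170:460],None,fx=2.7,fy=2.7,interpolation=cv2.INTER_CUBIC))
E
```

```text
tray [272.98863636 283.14772727] (array([ 0.43802259, -0.11936967]), np.float64(0.027315336919659636))
tray [202.5        281.05555556] (array([0.43995871, 0.00587767]), np.float64(0.021994251859227775))
tray [235.95       281.11666667] (array([ 0.44067123, -0.05333901]), np.float64(0.018567321136288756))
plate [(array([347, 192], dtype=int32), array([ 0.6114, -0.2516])), (array([368, 220], dtype=int32), array([ 0.5585, -0.2907])), (array([365, 227], dtype=int32), array([ 0.5452, -0.285 ])), (array([379, 254], dtype=int32), array([ 0.4952, -0.3105])), (array([370, 259], dtype=int32), array([ 0.4857, -0.2939])), (array([329, 206], dtype=int32), array([ 0.5839, -0.2182])), (array([324, 210], dtype=int32), array([ 0.5761, -0.209 ])), (array([361, 260], dtype=int32), array([ 0.4836, -0.2775])), (array([338, 282], dtype=int32), array([ 0.4429, -0.2358])), (array([345, 280], dtype=int32), array([ 0.4467, -0.2484])), (array([342, 288], dtype=int32), array([ 0.4322, -0.243 ])), (array([365, 320], dtype=int32), array([ 0.3758, -0.2844])), (array([373, 319], dtype=int32), array([ 0.3778, -0.29
[... 589 characters left out ...]
nt32), array([ 0.5056, -0.3786]))]
plate [(array([434, 256], dtype=int32), array([ 0.4931, -0.4115])), (array([425, 261], dtype=int32), array([ 0.4836, -0.3946])), (array([424, 286], dtype=int32), array([ 0.438 , -0.3916])), (array([444, 271], dtype=int32), array([ 0.4658, -0.429 ])), (array([436, 270], dtype=int32), array([ 0.4674, -0.4143])), (array([442, 267], dtype=int32), array([ 0.4731, -0.4255]))]
orange ((348.87835693359375, 213.72972106933594), (18.018383026123047, 13.600973129272461), 54.462318420410156) [ 0.5637265  -0.25315989  0.0335    ]
red ((364.7400207519531, 241.8200225830078), (26.200000762939453, 5.400000095367432), 53.13010025024414) [ 0.51489333 -0.28286024  0.022     ]
```

View pics/topz.png

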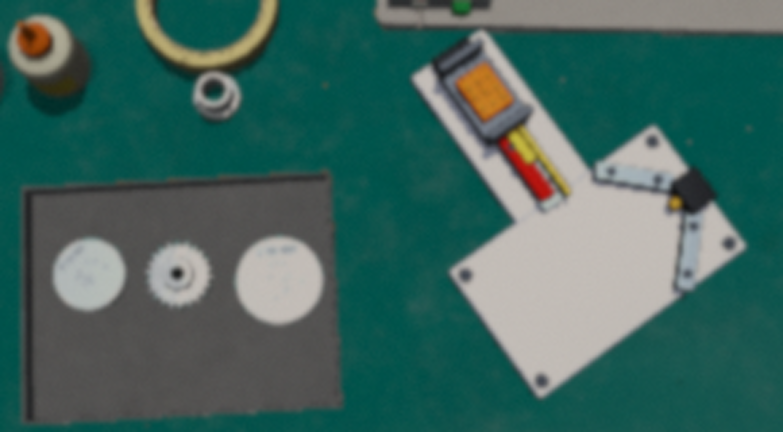

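The zoom confirms the layout. In it, the plate corners are at (450,270), (541,398), (746,245) and (655,126). I'll fit the nest pose from these and work out the move over the disc.

Run:
```python
from h import *
p=manip.camera_params("top")
uv=np.array([[450,270],[541,398],[746,245],[655,126]])/2.7+[170,180]
W=ray(p,uv,.008)[:,:2]; N=np.array([[-.12,.052],[-.12,-.052],[.055,-.052],[.055,.052]])
a=(W-W.mean(0))@[1,1j]; b=(N-N.mean(0))@[1,1j]
th=np.angle((a*b.conj()).sum()); c,s=np.cos(th),np.sin(th); R=np.array([[c,-s],[s,c]])
t=W.mean(0)-R@N.mean(0); print("nest",t,np.degrees(th),"res",(W-N@R.T-t).round(4).tolist())
for q in([.5637,-.2532],[.5149,-.2829]): print((R.T@(np.array(q)-t)).round(4))
print("lay",R@[-.075,0]+t)
P,T=tool(); print(P,T.as_matrix().round(3), T.inv().apply(np.array([.438,-.1194,.15])-P)*1000)
pw=manip.camera_params("wrist"); print("cam in tool",T.inv().apply(-pw["R"].T@pw["t"]-P), (pw["R"]@T.as_matrix()).round(3).tolist())
```

```text
nest [ 0.47496086 -0.35964562] -53.81137645839659 res [[0.0004, -0.0012], [0.0008, -0.0004], [0.0009, 0.0016], [-0.0021, 0.0001]]
[-0.0335  0.1345]
[-0.0384  0.0775]
lay [ 0.43067745 -0.2991148 ]
[ 0.28352382 -0.61212051  0.20947962] [[ 0.907  0.42  -0.001]
 [ 0.42  -0.907  0.001]
 [-0.    -0.001 -1.   ]] [ 347.26675352 -382.08815948   59.90540372]
cam in tool [ 0.07617859  0.00072884 -0.16393466] [[-0.001, 1.0, 0.0], [-0.955, -0.001, -0.297], [-0.297, -0.0, 0.955]]
```

carry_out:
  slide:
    - [347,-382,50]
    - [347,-382,50]
    - [347,-382,50]
    - [347,-382,50]
    - [347,-382,50]
    - [347,-382,50]
    - [347,-382,50]
    - [347,-382,50]
    - [347,-382,50]
    - [347,-382,50]
    - [347,-382,50]
    - [347,-382,50]
    - [347,-382,50]
    - [347,-382,50]
  delta_rot:
    - [0,0,-1.138]
    - [0,0,-1.138]
    - [0,0,-1.138]
    - [0,0,-1.138]
    - [0,0,-1.138]
    - [0,0,-1.138]
    - [0,0,-1.138]
    - [0,0,-1.138]
    - [0,0,-1.138]
    - [0,0,-1.138]
    - [0,0,-1.138]
    - [0,0,-1.138]
    - [0,0,-1.138]
    - [0,0,-1.138]
  hand: [35,35,35,35,35,35,35,35,35,35,35,35,35,35]

```text
time_s: 1.5
ee_pos: [0.4377, -0.121, 0.1601]
eef_rot: [-2.222, -2.221, 0.0]
contact_force: [0.3, -1.2, -0.8]
gripper_width: 0.862
gripper_force: 0.0
```

```bash
cat > disc.py <<'E'
from h import *
P,T=tool(); p=manip.camera_params("wrist"); im=manip.camera("wrist"); cv2.imwrite("pics/w1.png",im)
s=manip.sense(); print(s["time_s"],P,s["gripper_width"],T.as_matrix().round(3).tolist())
H=hsv(im); m=(H[...,2]>150)&(H[...,1]<60)
for c in blobs(m,1500)[:5]:
    W=ray(p,c[:,0],.018); print(c[:,0].min(0),c[:,0].max(0),circ(W), (T.inv().apply(np.r_[circ(W)[0],.018]-P)*1000).round(1))
E
python3 disc.py
```

```text
1.55 [ 0.43765202 -0.12100561  0.16005237] 0.8659543107088087 [[0.0, 1.0, -0.0], [1.0, -0.0, -0.0], [-0.0, -0.0, -1.0]]
[  0 183] [200 442] (array([ 0.2131364 , -0.22318903]), np.float64(0.12288008208345777)) [-102.3 -224.4  142.1]
[490  94] [602 211] (array([ 0.63154916, -0.06630499]), np.float64(0.048538822754789115)) [ 54.8 193.9 142. ]
[245 326] [420 421] (array([ 0.45370128, -0.28825564]), np.float64(0.06306580920465314)) [-167.2   16.2  142.1]
[566 329] [639 417] (array([ 0.73970069, -0.28262696]), np.float64(0.04900373050553702)) [-161.5  302.2  142. ]
[288  26] [349  92] (array([0.4397054 , 0.00497509]), np.float64(0.02360343559477843)) [126.   2. 142.]
```

View pics/w1.png

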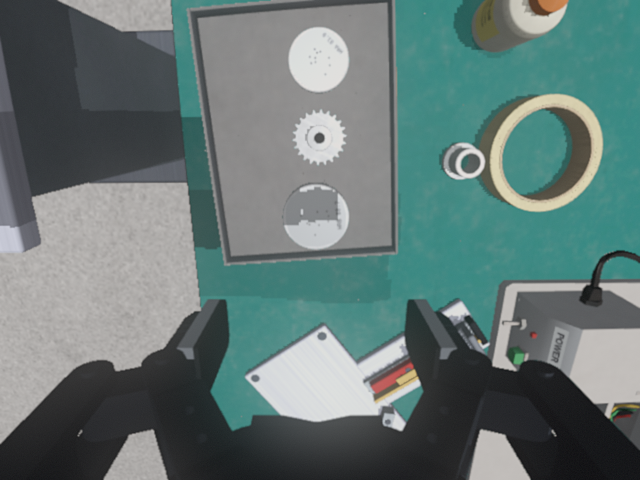

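The wrist view shows the large disc at about (316,217), spanning x 283–349 and y 183–250, partly in shadow.

Run:
```python
from h import *
im=cv2.imread("pics/w1.png"); p=manip.camera_params("wrist"); P,T=tool()
g=im[170:262,265:368].astype(int); m=(g.min(2)>112)
m=cv2.morphologyEx(m.astype(np.uint8),cv2.MORPH_CLOSE,np.ones((5,5)))
c=blobs(m,800)[0][:,0]+[265,170]; h=cv2.convexHull(c)[:,0]; print(h.min(0),h.max(0))
ce,r=circ(ray(p,h,.018)); print(ce,r,(T.inv().apply(np.r_[ce,.010]-P)*1000).round(1))
```

```text
[265 170] [367 253]
[ 0.43661413 -0.11071747] 0.05267812289884383 [ 10.4  -1.  150.1]
```

Run:
```python
from h import *
im=cv2.imread("pics/w1.png"); p=manip.camera_params("wrist"); P,T=tool()
g=im[175:258,270:362].min(2); m=(g>150).astype(np.uint8)
c=np.vstack([b[:,0] for b in blobs(m,20)])+[270,175]; h=cv2.convexHull(c)[:,0]; print(h.min(0),h.max(0))
ce,r=circ(ray(p,h,.018)); print(ce,r,(T.inv().apply(np.r_[ce,.010]-P)*1000).round(1))
e=cv2.fitEllipse(h); print(e); w=ray(p,[e[0]],.018)[0]; print(w,(T.inv().apply(w-P)*1000).round(1))
```

```text
[284 184] [349 249]
[ 0.43727806 -0.12052941] 0.02894699856821323 [  0.6  -0.4 150.1]
((315.6252136230469, 216.5601043701172), (65.13341522216797, 66.60686492919922), 84.26314544677734)
[ 0.43732497 -0.11977585  0.018     ] [  1.3  -0.3 142.1]
```

carry_out:
  slide:
    - [0.6,-0.4,40]
    - [0.6,-0.4,80]
    - [0.6,-0.4,115]
    - [0.6,-0.4,140]
    - [0.6,-0.4,155]
    - [0.6,-0.4,160]
    - [0.6,-0.4,160]
  delta_rot:
    - [0,0,0]
    - [0,0,0]
    - [0,0,0]
    - [0,0,0]
    - [0,0,0]
    - [0,0,0]
    - [0,0,0]
  hand: [35,35,35,35,35,35,35]

```text
time_s: 2.25
ee_pos: [0.4372, -0.1199, -0.0001]
eef_rot: [-2.221, -2.221, 0.001]
contact_force: [0.6, -0.7, 0.3]
gripper_width: 0.862
gripper_force: 0.0
```

carry_out:
  slide:
    - [0,0,0]
    - [0,0,0]
    - [0,0,0]
    - [0,0,0]
    - [0,0,0]
    - [0,0,0]
  delta_rot:
    - [0,0,0]
    - [0,0,0]
    - [0,0,0]
    - [0,0,0]
    - [0,0,0]
    - [0,0,0]
  hand: [110,110,110,110,110,110]
  grip_force: 50

```text
time_s: 2.85
ee_pos: [0.4376, -0.1194, 0.0002]
eef_rot: [2.22, 2.222, 0.0]
contact_force: [-1.1, -0.4, -0.7]
gripper_width: 0.57
gripper_force: 0.0
```

Run:
```python
from h import *
im=manip.camera("wrist"); cv2.imwrite("pics/w2.png",im); print(manip.sense())
```

```text
{'time_s': 2.9, 'joints': array([ 0.42071387,  0.4160861 , -0.34528651,  2.23190002,  0.27311821,
        0.53187794, -0.13299344]), 'joint_vel': array([-9.95539790e-04,  4.40579284e-04, -1.32791922e-03,  1.72281252e-04,
        1.74286611e-04, -1.51594559e-05,  1.28103295e-03]), 'tau': array([ 3.65501933e-02, -7.20787096e+01, -3.58938687e+00, -2.53235829e+01,
        9.27111570e-03,  3.25378955e-03,  1.96507390e-03]), 'ee_pos': array([ 4.37643423e-01, -1.19386450e-01,  2.04847948e-04]), 'eef_rot': array([2.22025277e+00, 2.22251150e+00, 1.17709349e-04]), 'contact_force': array([ 0.85405121, -0.45031685, -0.63304793]), 'torque': array([0.00797044, 0.08829432, 0.01922892]), 'gripper_force': 0.0, 'gripper_width': 0.5692729955379474}
```

View pics/w2.png

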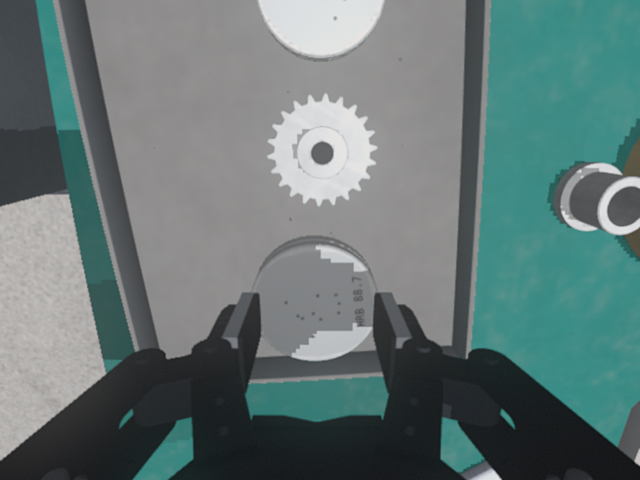

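The wrist view shows the pads either side of the disc (disc x 252–378, pads at 258 and 375), not yet squeezing. I'll close further.

carry_out:
  slide:
    - [0,0,0]
    - [0,0,0]
    - [0,0,0]
    - [0,0,0]
  delta_rot:
    - [0,0,0]
    - [0,0,0]
    - [0,0,0]
    - [0,0,0]
  hand: [130,130,130,130]

```text
time_s: 3.3
ee_pos: [0.4376, -0.1194, 0.0001]
eef_rot: [-2.22, -2.222, -0.0]
contact_force: [-0.4, 0.6, 1.2]
gripper_width: 0.489
gripper_force: 0.0
```

Run:
```python
from h import *
im=manip.camera("wrist"); cv2.imwrite("pics/w3.png",im[200:440,180:460]); s=manip.sense();print(s["gripper_width"],s["gripper_force"])
```

```text
0.4866251917356262 0.0
```

View pics/w3.png

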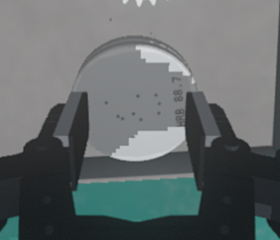

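The crop shows the pads overlapping the disc's outline from above, so they have closed over it. I'll check geometrically before opening again.

Run:
```python
from h import *
p=manip.camera_params("wrist"); P,T=tool(); K=p["camera_matrix"]; print(K[0,0],K[:2,2])
def pj(t): 
    q,_=cv2.projectPoints(T.apply(np.array(t,float))+P,cv2.Rodrigues(p["R"])[0],p["t"],K,p["D"]); return q[:,0].round(0).tolist()
print("tip corners shut plane z=0,-10,-20mm at y=-+21:",pj([[.011,y,z] for z in(0,-.01,-.02) for y in(-.0207,.0207)]))
for z in(.018,.010,.0):
    w=ray(p,[[252,300],[378,300],[315,243],[315,360]],z); print(z,(w*1000).round(1).tolist())
```

```text
362.9795033314393 [316.44641937 239.94725499]
tip corners shut plane z=0,-10,-20mm at y=-+21: [[273.0, 266.0], [358.0, 266.0], [270.0, 274.0], [361.0, 274.0], [267.0, 283.0], [363.0, 283.0]]
0.018 [[409.3, -117.5, 18.0], [465.5, -117.5, 18.0], [437.5, -90.8, 18.0], [437.4, -148.9, 18.0]]
0.01 [[407.8, -121.5, 10.0], [467.0, -121.5, 10.0], [437.4, -93.4, 10.0], [437.3, -154.6, 10.0]]
0.0 [[405.8, -126.5, 0.0], [468.8, -126.6, 0.0], [437.4, -96.6, 0.0], [437.3, -161.8, 0.0]]
```

carry_out:
  slide:
    - [0,0,0]
    - [0,0,0]
    - [0,0,0]
    - [0,0,0]
    - [0.5,0,5]
    - [0.5,0,9]
    - [0.5,0,12]
    - [0.5,0,12]
  delta_rot:
    - [0,0,0]
    - [0,0,0]
    - [0,0,0]
    - [0,0,0]
    - [0,0,0]
    - [0,0,0]
    - [0,0,0]
    - [0,0,0]
  hand: [45,45,45,45,45,45,45,45]

```text
time_s: 4.15
ee_pos: [0.4372, -0.1187, -0.0124]
eef_rot: [-2.22, -2.222, 0.001]
contact_force: [-0.7, 0.5, 0.7]
gripper_width: 0.826
gripper_force: 0.0
```

carry_out:
  slide:
    - [0,0,2]
    - [0,0,4]
    - [0,0,6]
    - [0,0,6]
  delta_rot:
    - [0,0,0]
    - [0,0,0]
    - [0,0,0]
    - [0,0,0]
  hand: [45,45,45,45]

```text
time_s: 4.55
ee_pos: [0.4375, -0.1188, -0.0181]
eef_rot: [-2.22, -2.222, 0.0]
contact_force: [0.1, -0.1, -0.7]
gripper_width: 0.825
gripper_force: 0.0
```

carry_out:
  slide:
    - [-1.5,0,0]
    - [-1.5,0,2]
    - [-1.5,0,2]
    - [-1.5,0,2]
    - [-1.5,0,2]
    - [-1.5,0,2]
  delta_rot:
    - [0,0,0]
    - [0,0,0]
    - [0,0,0]
    - [0,0,0]
    - [0,0,0]
    - [0,0,0]
  hand: [45,45,110,110,110,110]

```text
time_s: 5.15
ee_pos: [0.4375, -0.1204, -0.0196]
eef_rot: [2.22, 2.222, -0.0]
contact_force: [-3.6, 0.4, 10.1]
gripper_width: 0.66
gripper_force: 50.7
```

Run:
```python
from h import *
im=manip.camera("wrist"); cv2.imwrite("pics/w4.png",im[140:480,140:500]); s=manip.sense();print(s["ee_pos"],s["gripper_width"],s["gripper_force"],s["contact_force"])
```

```text
[ 0.43750418 -0.12047981 -0.01958256] 0.6590275978469946 50.72340130805969 [-2.64895022  0.08972276  9.69770972]
```

View pics/w4.png

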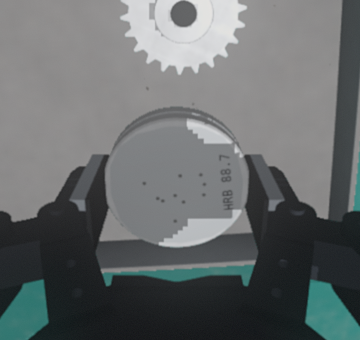

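The pads now hold the disc (outline x 105–247 in the crop, pads flush on both sides), with 50 N of grip at width 0.66. Next I lift, carry it over and turn it to the nest's axes.

carry_out:
  slide:
    - [0,0,-3]
    - [0,0,-20]
    - [0,0,-50]
    - [0,0,-75]
    - [-30,-1,-75]
    - [-70,-3,-75]
    - [-110,-5,-75]
    - [-150,-6,-75]
    - [-179,-7,-75]
    - [-179,-7,-75]
    - [-179,-7,-75]
    - [-179,-7,-75]
    - [-179,-7,-75]
  delta_rot:
    - [0,0,0]
    - [0,0,0]
    - [0,0,0]
    - [0,0,0]
    - [0,0,0.13]
    - [0,0,0.27]
    - [0,0,0.41]
    - [0,0,0.55]
    - [0,0,0.69]
    - [0,0,0.83]
    - [0,0,0.939]
    - [0,0,0.939]
    - [0,0,0.939]
  hand: [110,110,110,110,110,110,110,110,110,110,110,110,110]

```text
time_s: 6.5
ee_pos: [0.4308, -0.2991, 0.0551]
eef_rot: [-2.983, -0.983, 0.0]
contact_force: [-0.2, 0.3, -1.6]
gripper_width: 0.654
gripper_force: 54.1
```

Run:
```python
from h import *
im=manip.camera("wrist"); cv2.imwrite("pics/w5.png",im); s=manip.sense();P,T=tool();p=manip.camera_params("wrist")
print(P,T.as_matrix().round(3).tolist(),s["gripper_width"],s["gripper_force"],s["contact_force"])
im=manip.camera("top"); cv2.imwrite("pics/top1.png",im)
```

```text
[ 0.43080815 -0.29908025  0.05510539] [[0.804, 0.594, -0.0], [0.594, -0.804, 0.0], [0.0, -0.0, -1.0]] 0.6564095142507494 54.05088543891907 [ 0.53502101 -1.10653387 -3.22974767]
```

View pics/w5.png

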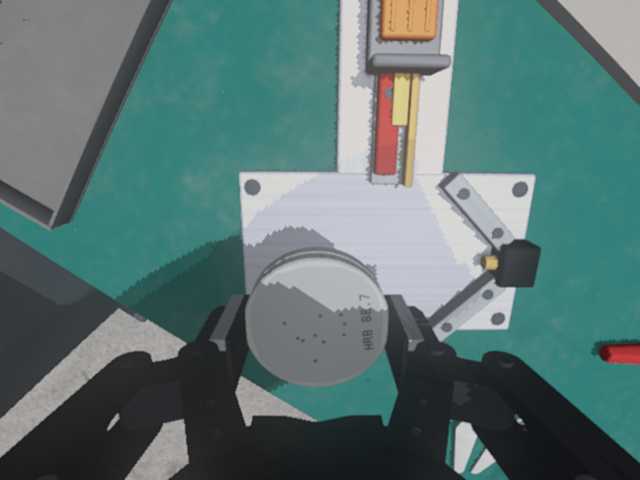

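The disc is held level above the plate. Plate corners show at (240,172), (534,174) and (510,329), the pin at (490,262), and the red finger at x 373–399. I'll refine the nest pose from these.

Run:
```python
from h import *
p=manip.camera_params("wrist"); P,T=tool()
W=ray(p,[[240,172],[534,174],[510,329]],.008)[:,:2]; N=np.array([[-.12,.052],[.055,.052],[.055,-.052]])
a=(W-W.mean(0))@[1,1j]; b=(N-N.mean(0))@[1,1j]
th=np.angle((a*b.conj()).sum()); c,s=np.cos(th),np.sin(th); R=np.array([[c,-s],[s,c]])
t=W.mean(0)-R@N.mean(0); print("nest",t,np.degrees(th),"res mm",((W-N@R.T-t)*1000).round(1).tolist())
print("TCP in nest",R.T@(P[:2]-t), "tool y angle",np.degrees(np.arctan2(*T.as_matrix()[1::-1,1])))
for z,uv in((.022,[[373,120],[399,120]]),(.043,[[367,62],[450,62]])): print((R.T@(ray(p,uv,z)[:,:2]-t).T).T.round(4).tolist())
print("pin",R.T@(ray(p,[[490,262]],.0155)[0,:2]-t))
```

```text
nest [ 0.4748319  -0.36006313] -53.57395431832867 res mm [[1.0, -1.0], [-1.5, 1.1], [0.5, -0.1]]
TCP in nest [-0.07518965  0.00073457] tool y angle -53.56547974530392
[[-0.0451, 0.0805], [-0.0316, 0.0806]]
[[-0.0519, 0.105], [-0.0146, 0.1054]]
pin [ 0.03055937 -0.00069594]
```

carry_out:
  slide:
    - [0,0,25]
    - [0,0,45]
    - [0,0,58]
    - [0,0,64]
    - [0,0,67]
    - [0,0,68.5]
    - [0,0,68.5]
  delta_rot:
    - [0,0,0]
    - [0,0,0]
    - [0,0,0]
    - [0,0,0]
    - [0,0,0]
    - [0,0,0]
    - [0,0,0]
  hand: [110,110,110,110,110,110,110]

```text
time_s: 7.3
ee_pos: [0.4311, -0.2996, -0.013]
eef_rot: [2.985, 0.978, 0.001]
contact_force: [0.5, 0.1, -3.0]
gripper_width: 0.655
gripper_force: 54.2
```

carry_out:
  slide:
    - [0,0,1]
    - [0,0,1]
  delta_rot:
    - [0,0,0]
    - [0,0,0]
  hand: [110,110]

```text
time_s: 7.5
ee_pos: [0.431, -0.2995, -0.014]
eef_rot: [2.985, 0.977, 0.001]
contact_force: [-0.7, 0.0, -3.1]
gripper_width: 0.656
gripper_force: 54.2
```

carry_out:
  slide:
    - [0,0,0.7]
    - [0,0,0.7]
  delta_rot:
    - [0,0,0]
    - [0,0,0]
  hand: [110,110]

```text
time_s: 7.7
ee_pos: [0.4309, -0.2995, -0.0148]
eef_rot: [2.985, 0.977, 0.0]
contact_force: [-1.4, 1.0, 3.2]
gripper_width: 0.656
gripper_force: 54.8
```

carry_out:
  slide:
    - [0,0,0.7]
    - [0,0,0.7]
  delta_rot:
    - [0,0,0]
    - [0,0,0]
  hand: [110,110]

```text
time_s: 7.9
ee_pos: [0.431, -0.2996, -0.0149]
eef_rot: [2.985, 0.977, 0.001]
contact_force: [-6.1, 2.9, 18.7]
gripper_width: 0.659
gripper_force: 56.4
```

carry_out:
  slide:
    - [0,0,-0.7]
    - [0,0,-0.7]
    - [0,0,-0.7]
    - [0,0,-0.7]
    - [0,0,-0.7]
    - [0,0,-5]
    - [0,0,-20]
    - [0,0,-45]
    - [0,0,-65]
    - [0,0,-65]
  delta_rot:
    - [0,0,0]
    - [0,0,0]
    - [0,0,0]
    - [0,0,0]
    - [0,0,0]
    - [0,0,0]
    - [0,0,0]
    - [0,0,0]
    - [0,0,0]
    - [0,0,0]
  hand: [70,45,45,45,45,45,45,45,45,45]

```text
time_s: 8.9
ee_pos: [0.4321, -0.3002, 0.0519]
eef_rot: [2.983, 0.976, 0.004]
contact_force: [0.5, -0.3, -0.2]
gripper_width: 0.821
gripper_force: 0.0
```

Run:
```python
from h import *
im=manip.camera("wrist"); cv2.imwrite("pics/w6.png",im); p=manip.camera_params("wrist"); P,T=tool()
R=Ro.from_euler('z',-53.6,degrees=True).as_matrix()[:2,:2]; t=np.array([.4749,-.3599])
m=np.zeros(im.shape[:2],np.uint8); m[200:420,220:420]=1
im2=im.copy(); g=cv2.Canny(cv2.cvtColor(im,cv2.COLOR_BGR2GRAY),40,120)
cs=cv2.HoughCircles(cv2.GaussianBlur(cv2.cvtColor(im,cv2.COLOR_BGR2GRAY),(3,3),0),cv2.HOUGH_GRADIENT,1.5,50,param1=80,param2=30,minRadius=40,maxRadius=80)
if cs is not None:
  for c in cs[0][:3]: print(c,R.T@(ray(p,[c[:2]],.023)[0,:2]-t))
print(P,"tcp nest",R.T@(P[:2]-t))
```

```text
[314.25 267.75  50.95] [-0.07458354  0.0006539 ]
[416.25 269.25  72.55] [-0.01651527 -0.00061517]
[399.75 122.25  70.9 ] [-0.03088021  0.0792549 ]
[ 0.43151184 -0.29989535  0.05055431] tcp nest [-0.07404472  0.00068503]
```

View pics/w6.png

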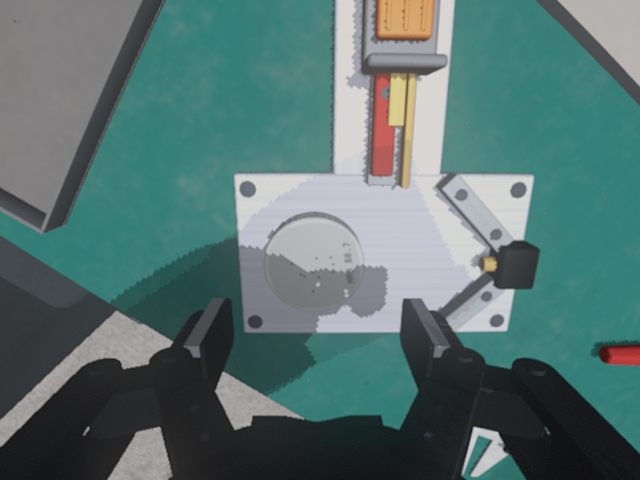

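The disc lies flat at (314,262) in the picture, nest about (-75, 0.7) mm. I'll shut the fingers, go behind it and touch the bench to find where the shut tips really end.

carry_out:
  slide:
    - [-0.4,-40,0]
    - [-0.4,-66,0]
    - [-0.4,-66,0]
    - [-0.4,-66,15]
    - [-0.4,-66,30]
    - [-0.4,-66,42]
    - [-0.4,-66,48]
    - [-0.4,-66,50]
    - [-0.4,-66,50]
  delta_rot:
    - [0,0,0]
    - [0,0,0]
    - [0,0,0]
    - [0,0,0]
    - [0,0,0]
    - [0,0,0]
    - [0,0,0]
    - [0,0,0]
    - [0,0,0]
  hand: [255,255,255,255,255,255,255,255,255]

```text
time_s: 9.85
ee_pos: [0.3914, -0.2464, -0.0009]
eef_rot: [-2.985, -0.977, 0.0]
contact_force: [0.1, -0.8, 0.6]
gripper_width: 0.0
gripper_force: 0.0
```

carry_out:
  slide:
    - [0,0,2]
    - [0,0,4]
    - [0,0,5]
    - [0,0,5]
  delta_rot:
    - [0,0,0]
    - [0,0,0]
    - [0,0,0]
    - [0,0,0]
  hand: [255,255,255,255]

```text
time_s: 10.25
ee_pos: [0.3915, -0.2464, -0.0058]
eef_rot: [-2.986, -0.977, -0.0]
contact_force: [-0.1, 0.1, 0.2]
gripper_width: -0.001
gripper_force: 0.0
```

carry_out:
  slide:
    - [0,0,1]
    - [0,0,2]
    - [0,0,2.5]
    - [0,0,2.5]
  delta_rot:
    - [0,0,0]
    - [0,0,0]
    - [0,0,0]
    - [0,0,0]
  hand: [255,255,255,255]

```text
time_s: 10.65
ee_pos: [0.3914, -0.2464, -0.0084]
eef_rot: [-2.986, -0.977, 0.0]
contact_force: [0.3, 0.4, -0.6]
gripper_width: 0.002
gripper_force: 0.0
```

carry_out:
  slide:
    - [0,0,1]
    - [0,0,2]
    - [0,0,2.5]
    - [0,0,2.5]
  delta_rot:
    - [0,0,0]
    - [0,0,0]
    - [0,0,0]
    - [0,0,0]
  hand: [255,255,255,255]

```text
time_s: 11.05
ee_pos: [0.3914, -0.2464, -0.0109]
eef_rot: [-2.986, -0.977, 0.0]
contact_force: [-0.2, 0.3, -0.4]
gripper_width: -0.003
gripper_force: 0.0
```

carry_out:
  slide:
    - [0,0,1]
    - [0,0,2]
    - [0,0,2.5]
    - [0,0,2.5]
  delta_rot:
    - [0,0,0]
    - [0,0,0]
    - [0,0,0]
    - [0,0,0]
  hand: [255,255,255,255]

```text
time_s: 11.45
ee_pos: [0.3914, -0.2464, -0.0134]
eef_rot: [-2.985, -0.977, 0.0]
contact_force: [0.8, -0.2, -0.1]
gripper_width: 0.0
gripper_force: 0.0
```

carry_out:
  slide:
    - [0,0,1]
    - [0,0,2]
    - [0,0,2]
  delta_rot:
    - [0,0,0]
    - [0,0,0]
    - [0,0,0]
  hand: [255,255,255]

```text
time_s: 11.75
ee_pos: [0.3914, -0.2464, -0.0154]
eef_rot: [-2.986, -0.977, 0.0]
contact_force: [-0.4, 0.2, -0.2]
gripper_width: -0.001
gripper_force: 0.0
```

carry_out:
  slide:
    - [0,0,1]
    - [0,0,2]
    - [0,0,2]
  delta_rot:
    - [0,0,0]
    - [0,0,0]
    - [0,0,0]
  hand: [255,255,255]

```text
time_s: 12.05
ee_pos: [0.3914, -0.2464, -0.0174]
eef_rot: [-2.985, -0.977, 0.0]
contact_force: [0.0, -0.2, 0.6]
gripper_width: 0.004
gripper_force: 0.0
```

carry_out:
  slide:
    - [0,0,1]
    - [0,0,2]
    - [0,0,2]
  delta_rot:
    - [0,0,0]
    - [0,0,0]
    - [0,0,0]
  hand: [255,255,255]

```text
time_s: 12.35
ee_pos: [0.3914, -0.2463, -0.0194]
eef_rot: [-2.985, -0.977, 0.0]
contact_force: [0.2, 1.0, 0.1]
gripper_width: 0.0
gripper_force: 0.0
```

carry_out:
  slide:
    - [0,0,1]
    - [0,0,2]
    - [0,0,2]
  delta_rot:
    - [0,0,0]
    - [0,0,0]
    - [0,0,0]
  hand: [255,255,255]

```text
time_s: 12.65
ee_pos: [0.3915, -0.2464, -0.0211]
eef_rot: [2.986, 0.977, 0.0]
contact_force: [-1.4, 0.1, 6.2]
gripper_width: 0.001
gripper_force: 3.0
```

Touch at TCP z = -20.8 mm: the shut tips end 20.8 mm short of the reported TCP. Next I raise the tips to 11 mm above the bench and push the disc along nest +x.

carry_out:
  slide:
    - [0,0,-11.4]
    - [0,0,-11.4]
    - [0,10,-11.4]
    - [0,19,-11.4]
    - [0,26,-11.4]
    - [0,33,-11.4]
    - [0,41,-11.4]
    - [0,49,-11.4]
    - [0,57,-11.4]
    - [0,65,-11.4]
    - [0,73,-11.4]
    - [0,80,-11.4]
    - [0,85,-11.4]
    - [0,89,-11.4]
    - [0,91,-11.4]
    - [0,91,-11.4]
  delta_rot:
    - [0,0,0]
    - [0,0,0]
    - [0,0,0]
    - [0,0,0]
    - [0,0,0]
    - [0,0,0]
    - [0,0,0]
    - [0,0,0]
    - [0,0,0]
    - [0,0,0]
    - [0,0,0]
    - [0,0,0]
    - [0,0,0]
    - [0,0,0]
    - [0,0,0]
    - [0,0,0]
  hand: [255,255,255,255,255,255,255,255,255,255,255,255,255,255,255,255]

```text
time_s: 14.25
ee_pos: [0.4454, -0.3199, -0.0099]
eef_rot: [2.986, 0.977, 0.0]
contact_force: [-0.2, 0.4, 0.3]
gripper_width: 0.006
gripper_force: 0.3
```

```bash
cat > chk.py <<'E'
from h import *
R=Ro.from_euler('z',-53.6,degrees=True).as_matrix()[:2,:2]; t=np.array([.4749,-.3599])
s=manip.sense(); P,T=tool(); F=s["contact_force"]
print(s["time_s"],"tcp nest",(R.T@(P[:2]-t)*1000).round(1),P[2].round(4),"F nest",(R.T@F[:2]).round(1),F[2].round(1))
p=manip.camera_params("wrist"); im=manip.camera("wrist"); cv2.imwrite("pics/chk.png",im)
im=cv2.GaussianBlur(cv2.cvtColor(im,cv2.COLOR_BGR2GRAY),(3,3),0)
cs=cv2.HoughCircles(im,cv2.HOUGH_GRADIENT,1.5,30,param1=80,param2=25,minRadius=45,maxRadius=90)
for c in ([] if cs is None else cs[0][:4]):
    w=ray(p,[c[:2],c[:2]+[c[2],0]],.023)[:,:2]; print(c,"nest",(R.T@(w[0]-t)*1000).round(1),"r",np.hypot(*(w[1]-w[0]))*1000)
E
python3 chk.py
```

```text
14.25 tcp nest [-49.7  -0.1] -0.0099 F nest [-0.4  0. ] 0.3
[422.25 323.25  75.9 ] nest [-5.6 -0.8] r 31.813010409573796
[435.75 287.25  80.85] nest [-1.6 15.3] r 32.8967304698475
[392.25 287.25  82.5 ] nest [-19.   15.5] r 33.09320246762612
[407.25 105.75  84.15] nest [-17.6  83.1] r 29.262297596138936
```

carry_out:
  slide:
    - [0,1,0]
    - [0,2,0]
    - [0,3,0]
    - [0,4,0]
    - [0,5,0]
    - [0,5,0]
  delta_rot:
    - [0,0,0]
    - [0,0,0]
    - [0,0,0]
    - [0,0,0]
    - [0,0,0]
    - [0,0,0]
  hand: [255,255,255,255,255,255]

```text
time_s: 14.9
ee_pos: [0.4482, -0.3239, -0.0099]
eef_rot: [-2.986, -0.977, -0.0]
contact_force: [-1.2, 0.9, 0.4]
gripper_width: 0.002
gripper_force: 0.9
```

carry_out:
  slide:
    - [0,1,0]
    - [0,1.5,0]
    - [0,1.5,0]
  delta_rot:
    - [0,0,0]
    - [0,0,0]
    - [0,0,0]
  hand: [255,255,255]

```text
time_s: 15.2
ee_pos: [0.4488, -0.3248, -0.01]
eef_rot: [-2.985, -0.977, 0.001]
contact_force: [-3.0, 4.0, 0.8]
gripper_width: 0.002
gripper_force: 2.5
```

carry_out:
  slide:
    - [0,0.7,0]
    - [0,0.7,0]
    - [0,0.7,0]
  delta_rot:
    - [0,0,0]
    - [0,0,0]
    - [0,0,0]
  hand: [255,255,255]

```text
time_s: 15.5
ee_pos: [0.4488, -0.325, -0.0101]
eef_rot: [-2.984, -0.977, 0.002]
contact_force: [-5.1, 5.8, 1.7]
gripper_width: 0.002
gripper_force: 3.6
```

carry_out:
  slide:
    - [0,0.7,0]
    - [0,0.7,0]
    - [0,0.7,0]
  delta_rot:
    - [0,0,0]
    - [0,0,0]
    - [0,0,0]
  hand: [255,255,255]

```text
time_s: 15.8
ee_pos: [0.4489, -0.3253, -0.0102]
eef_rot: [-2.984, -0.977, 0.002]
contact_force: [-6.7, 8.2, 4.4]
gripper_width: 0.002
gripper_force: 4.9
```

```bash
python3 chk.py
```

```text
15.8 tcp nest [-43.3  -0.4] -0.0102 F nest [-10.6  -0.6] 4.4
[414.75 321.75  79.2 ] nest [-2.5 -0.1] r 32.92962594972854
[405.75 270.75  82.5 ] nest [-7.8 22.3] r 32.56987641884944
[384.75 300.75  85.8 ] nest [-15.3   9.5] r 34.66924661376241
[434.25 281.25  67.65] nest [ 3.8 17.8] r 27.148330383257743
```

carry_out:
  slide:
    - [0,-4,0]
    - [0,-15,0]
    - [0,-22,0]
    - [0,-22,-30]
    - [20,-15,-65]
    - [40,-5,-75]
    - [40,5,-75]
    - [40,5,-75]
    - [40,5,-75]
  delta_rot:
    - [0,0,0]
    - [0,0,0]
    - [0,0,0]
    - [0,0,0]
    - [0,0,0]
    - [0,0,0]
    - [0,0,0]
    - [0,0,0]
    - [0,0,0]
  hand: [255,255,255,255,255,255,255,255,255]

```text
time_s: 16.75
ee_pos: [0.4838, -0.3065, 0.0643]
eef_rot: [-2.985, -0.976, 0.002]
contact_force: [0.1, 0.1, -0.0]
gripper_width: -0.003
gripper_force: 0.0
```

```bash
cat > tab.py <<'E'
from h import *
R=Ro.from_euler('z',-53.6,degrees=True).as_matrix()[:2,:2]; t=np.array([.4749,-.3599])
P,T=tool(); print("tcp nest",(R.T@(P[:2]-t)*1000).round(1),P[2].round(4))
top=manip.camera("top"); cv2.imwrite("pics/top2.png",top)
p=manip.camera_params("wrist"); im=manip.camera("wrist"); cv2.imwrite("pics/w7.png",im); H=hsv(im)
def nest(uv,z): return ((ray(p,uv,z)[:,:2]-t)@R*1000).round(1)
for n,lo,hi,z in(("orange",10,20,.0335),("red",0,5,.022),("red",174,180,.022)):
    m=(H[...,0]>=lo)&(H[...,0]<=hi)&(H[...,1]>140)&(H[...,2]>90)
    for c in blobs(m,150)[:2]:
        N=nest(c[:,0],z); print(n,cv2.boundingRect(c),"nest",N.min(0),N.max(0),(N.min(0)+N.max(0))/2)
E
python3 tab.py; python3 chk.py
```

```text
tcp nest [-37.7  38.9] 0.0643
red (538, 381, 62, 20) nest [118.  -71.5] [165.7 -54.4] [141.85 -62.95]
16.85 tcp nest [-37.8  38.9] 0.0643 F nest [-0.8 -0. ] -0.0
[363.75  83.25  69.3 ] nest [-11.9 137.3] r 36.69627260366152
[375.75 114.75  85.8 ] nest [ -4.9 121.4] r 46.59932419459055
[333.75  96.75  46.2 ] nest [-27.6 130.6] r 24.560262925803368
[420.75 168.75  89.1 ] nest [21.5 92.6] r 50.9740103971361
```

View pics/w7.png

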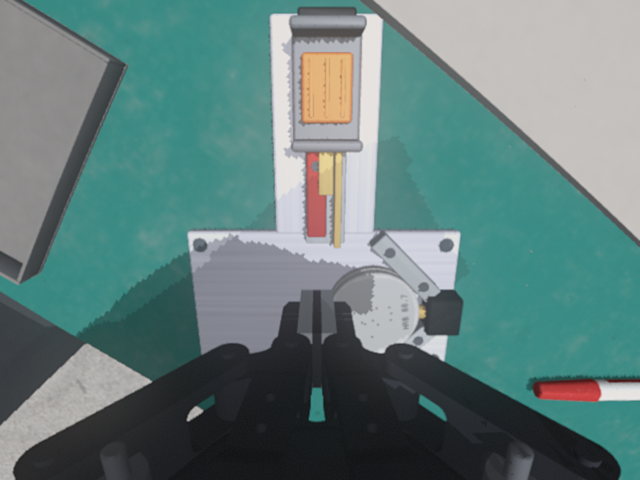

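The disc sits in the V at about (377,310), against the pin at (423,311). The orange tab spans (302–353, 53–123), with keeper walls at rows ~36 and ~145. I've now viewed all 10 pictures, so the rest goes by numbers.

```bash
cat >> h.py <<'E'
RN=Ro.from_euler('z',-53.6,degrees=True).as_matrix()[:2,:2]; tN=np.array([.4749,-.3599])
def nest(p,uv,z): return ((ray(p,uv,z)[:,:2]-tN)@RN*1000).round(1)
E
python3 - <<'E'
from h import *
p=manip.camera_params("wrist"); im=cv2.imread("pics/w7.png"); H=hsv(im)
print(H[90,328],H[200,316],H[310,423])
m=(abs(H[...,0].astype(int)-int(H[90,328,0]))<6)&(H[...,1]>70)
for c in blobs(m,300)[:2]: 
    N=nest(p,c[:,0],.0335); print(cv2.boundingRect(c),N.min(0),N.max(0))
print("tab corners",nest(p,[[302,53],[353,53],[353,123],[302,123]],.0335).tolist(),"wall tops",nest(p,[[328,141],[328,36]],.043).tolist())
print("corners",nest(p,[[189,231],[461,231]],.008).tolist(),"disc right/left/top edges",nest(p,[[331,305],[417,320]],.023).tolist())
print(manip.sense()["joints"].round(2))
E
```

```text
[ 16 111 222] [  0 123 189] [ 21  96 197]
(302, 53, 51, 70) [-44.1 117.7] [-19.  150.4]
(334, 152, 8, 95) [-27.3  50.8] [-23.7 102.6]
tab corners [[-43.6, 150.4], [-18.6, 150.3], [-17.9, 117.2], [-44.1, 117.3]] wall tops [[-31.0, 108.6], [-31.2, 155.9]]
corners [[-118.0, 52.7], [54.8, 52.0]] disc right/left/top edges [[-28.1, 8.2], [27.1, -2.8]]
[ 0.55  0.44 -0.12  1.95  0.08  0.76 -0.56]
```

carry_out:
  slide:
    - [40,3,0]
    - [75,5,0]
    - [85,6,0]
    - [85,6,10]
    - [85,6,30]
    - [85,6,43]
    - [85,6,48]
    - [85,6,48]
  delta_rot:
    - [0,0,0]
    - [0,0,0]
    - [0,0,0]
    - [0,0,0]
    - [0,0,0]
    - [0,0,0]
    - [0,0,0]
    - [0,0,0]
  hand: [255,255,255,255,255,255,255,255]

```text
time_s: 17.7
ee_pos: [0.556, -0.2615, 0.0162]
eef_rot: [-2.985, -0.976, 0.002]
contact_force: [0.9, -0.2, -0.5]
gripper_width: -0.006
gripper_force: 0.0
```

```bash
cat > st.py <<'E'
from h import *
s=manip.sense(); P=s["ee_pos"]; F=s["contact_force"]
print(s["time_s"],"nest",((P[:2]-tN)@RN*1000).round(1),"tip z",(P[2]*1000+20.8).round(1),"F nest",(F[:2]@RN).round(1),F[2].round(1))
E
python3 st.py
```

```text
17.7 nest [-31.1 123.7] tip z 37.0 F nest [0.7 0.6] -0.5
```

Now press the tab: tips from 37 to about 27.

carry_out:
  slide:
    - [0,0,3]
    - [0,0,5]
    - [0,0,6.5]
    - [0,0,7.5]
    - [0,0,7.5]
  delta_rot:
    - [0,0,0]
    - [0,0,0]
    - [0,0,0]
    - [0,0,0]
    - [0,0,0]
  hand: [255,255,255,255,255]

```text
time_s: 18.2
ee_pos: [0.5574, -0.2614, 0.0099]
eef_rot: [2.985, 0.977, 0.001]
contact_force: [-0.9, -1.1, 2.3]
gripper_width: 0.002
gripper_force: 1.4
```

carry_out:
  slide:
    - [0,0,1]
    - [0,0,2]
    - [0,0,2]
  delta_rot:
    - [0,0,0]
    - [0,0,0]
    - [0,0,0]
  hand: [255,255,255]

```text
time_s: 18.5
ee_pos: [0.5574, -0.2613, 0.0077]
eef_rot: [2.985, 0.977, 0.001]
contact_force: [0.2, -2.5, 3.9]
gripper_width: -0.005
gripper_force: 1.8
```

carry_out:
  slide:
    - [0,0,0.8]
    - [0,0,1.3]
    - [0,0,1.3]
  delta_rot:
    - [0,0,0]
    - [0,0,0]
    - [0,0,0]
  hand: [255,255,255]

```text
time_s: 18.8
ee_pos: [0.5574, -0.2613, 0.0064]
eef_rot: [2.985, 0.977, 0.0]
contact_force: [1.2, -3.0, 3.0]
gripper_width: 0.001
gripper_force: 2.0
```

```bash
python3 st.py
```

```text
18.8 nest [-30.4 124.9] tip z 27.2 F nest [ 3.1 -0.8] 3.0
```

carry_out:
  slide:
    - [0,0,0.5]
    - [-4,0,0.5]
    - [-8,0,0.5]
    - [-13,0,0.5]
    - [-18,0,0.5]
    - [-18,0,0.5]
  delta_rot:
    - [0,0,0]
    - [0,0,0]
    - [0,0,0]
    - [0,0,0]
    - [0,0,0]
    - [0,0,0]
  hand: [255,255,255,255,255,255]

```text
time_s: 19.4
ee_pos: [0.5428, -0.272, 0.0063]
eef_rot: [2.986, 0.977, 0.001]
contact_force: [-1.5, -1.7, 9.1]
gripper_width: 0.001
gripper_force: 4.9
```

```bash
python3 st.py
```

```text
19.4 nest [-30.4 106.8] tip z 27.1 F nest [ 0.4 -2.2] 9.1
```

carry_out:
  slide:
    - [-5,0,0]
    - [-10,0,0]
    - [-15,0,0]
    - [-20,0,0]
    - [-25,0,0]
    - [-30,0,0]
    - [-35,0,0]
    - [-39,0,0]
    - [-42,0,0]
    - [-44,0,0]
    - [-44,0,0]
  delta_rot:
    - [0,0,0]
    - [0,0,0]
    - [0,0,0]
    - [0,0,0]
    - [0,0,0]
    - [0,0,0]
    - [0,0,0]
    - [0,0,0]
    - [0,0,0]
    - [0,0,0]
    - [0,0,0]
  hand: [255,255,255,255,255,255,255,255,255,255,255]

```text
time_s: 20.5
ee_pos: [0.5082, -0.2973, 0.0063]
eef_rot: [2.985, 0.978, 0.003]
contact_force: [2.5, 0.7, 8.9]
gripper_width: 0.004
gripper_force: 4.2
```

```bash
python3 st.py
```

```text
20.5 nest [-30.6  63.9] tip z 27.1 F nest [0.9 2.4] 8.9
```

carry_out:
  slide:
    - [-1,0,0]
    - [-2,0,0]
    - [-2,0,0]
  delta_rot:
    - [0,0,0]
    - [0,0,0]
    - [0,0,0]
  hand: [255,255,255]

```text
time_s: 20.8
ee_pos: [0.507, -0.2981, 0.0063]
eef_rot: [2.985, 0.979, 0.003]
contact_force: [4.0, 2.1, 7.4]
gripper_width: 0.002
gripper_force: 3.8
```

```bash
python3 st.py
```

```text
20.8 nest [-30.7  62.5] tip z 27.1 F nest [0.7 4.5] 7.4
```

carry_out:
  slide:
    - [-1,0,0]
    - [-1.5,0,0]
    - [-1.5,0,0]
    - [-1.5,0,0]
  delta_rot:
    - [0,0,0]
    - [0,0,0]
    - [0,0,0]
    - [0,0,0]
  hand: [255,255,255,255]

```text
time_s: 21.2
ee_pos: [0.5059, -0.2989, 0.0063]
eef_rot: [2.985, 0.979, 0.003]
contact_force: [4.9, 2.7, 7.9]
gripper_width: -0.0
gripper_force: 3.8
```

```bash
python3 st.py
```

```text
21.2 nest [-30.8  61.1] tip z 27.1 F nest [0.7 5.5] 7.9
```

carry_out:
  slide:
    - [-1,0,0]
    - [-1.5,0,0]
    - [-1.5,0,0]
    - [-1.5,0,0]
  delta_rot:
    - [0,0,0]
    - [0,0,0]
    - [0,0,0]
    - [0,0,0]
  hand: [255,255,255,255]

```text
time_s: 21.6
ee_pos: [0.5049, -0.2995, 0.0063]
eef_rot: [2.985, 0.979, 0.004]
contact_force: [5.2, 4.4, 6.9]
gripper_width: -0.001
gripper_force: 4.7
```

```bash
python3 st.py
python3 - <<'E'
from h import *
top=manip.camera("top"); cv2.imwrite("pics/top3.png",top); H=hsv(top); p=manip.camera_params("top")
for f in("top0","top3"):
    H=hsv(cv2.imread(f"pics/{f}.png"))
    m=((H[...,0]<=5)|(H[...,0]>=175))&(H[...,1]>140)&(H[...,2]>100); m[:190]=0; m[300:]=0; m[:,:325]=0; m[:,450:]=0
    for c in blobs(m,15)[:2]: N=nest(p,c[:,0],.022); print(f,N.min(0),N.max(0))
E
```

```text
21.6 nest [-30.8  60. ] tip z 27.1 F nest [-0.5  6.8] 6.9
top0 [-44.   54.3] [-33.2 101.6]
```

```bash
cat > red.py <<'E'
from h import *
for n in("wrist","scene"):
    p=manip.camera_params(n); im=manip.camera(n); cv2.imwrite(f"pics/r_{n}.png",im); H=hsv(im)
    for k,lo,hi,z in(("red",0,4,.022),("orange",10,18,.0335)):
        m=(H[...,0]>=lo)&(H[...,0]<=hi)&(H[...,1]>90)&(H[...,2]>60)
        for c in blobs(m,60)[:6]:
            N=nest(p,c[:,0],z)
            if abs(N.mean(0)[0]+33)<30 and -40<N.mean(0)[1]<180: print(n,k,cv2.boundingRect(c),N.min(0),N.max(0))
E
python3 red.py
python3 - <<'E'
from h import *
p=manip.camera_params("scene");H=hsv(cv2.imread("pics/scene0.png"))
for k,lo,hi,z in(("red",0,4,.022),("orange",10,18,.0335)):
    m=(H[...,0]>=lo)&(H[...,0]<=hi)&(H[...,1]>90)&(H[...,2]>60)
    for c in blobs(m,40):
        N=nest(p,c[:,0],z)
        if abs(N.mean(0)[0]+33)<30: print("scene0",k,cv2.boundingRect(c),N.min(0),N.max(0))
E
```

```text
wrist orange (283, 241, 59, 64) [-44.1  65.3] [-20.1  92.9]
scene red (392, 244, 28, 7) [-59.1  -5. ] [-37.1  41.8]
scene orange (365, 236, 18, 9) [-62.7  59.4] [-34.  89.]
scene0 red (357, 244, 30, 5) [-57.3  52.1] [-40.3 102.6]
scene0 orange (330, 232, 20, 10) [-56.7 116.9] [-22.2 150. ]
```

carry_out:
  slide:
    - [-1,0,0]
    - [-2,0,0]
    - [-3,0,0]
    - [-3,0,0]
  delta_rot:
    - [0,0,0]
    - [0,0,0]
    - [0,0,0]
    - [0,0,0]
  hand: [255,255,255,255]

```text
time_s: 22.15
ee_pos: [0.5048, -0.2996, 0.0064]
eef_rot: [-2.984, -0.982, -0.009]
contact_force: [17.3, 10.4, 0.3]
gripper_width: 0.001
gripper_force: 10.9
```

```bash
python3 st.py; python3 red.py
python3 - <<'E'
from h import *
p=manip.camera_params("wrist");H=hsv(cv2.imread("pics/r_wrist.png")); m=(H[...,0]>=10)&(H[...,0]<=18)&(H[...,1]>90)&(H[...,2]>60)
c=blobs(m,300)[0]; print("z27.5",nest(p,c[:,0],.0275).max(0))
E
```

```text
22.15 nest [-30.8  59.8] tip z 27.2 F nest [ 1.8 20.1] 0.3
wrist orange (283, 241, 60, 65) [-44.1  64.6] [-20.   92.6]
scene red (392, 244, 29, 7) [-58.9  -6.5] [-36.8  41.8]
scene orange (365, 236, 18, 8) [-60.3  59.4] [-34.  89.]
z27.5 [-19.6  90.8]
```

The keeper is hard against its end stop: 20 N and no more movement. I'll ease the side push a little and lift off straight up.

carry_out:
  slide:
    - [2.5,0,0]
    - [2.5,0,-2]
    - [2.5,0,-5]
    - [2.5,0,-9]
    - [4,0,-14]
    - [8,0,-25]
    - [10,0,-50]
    - [10,0,-85]
    - [10,0,-110]
    - [10,0,-110]
  delta_rot:
    - [0,0,0]
    - [0,0,0]
    - [0,0,0]
    - [0,0,0]
    - [0,0,0]
    - [0,0,0]
    - [0,0,0]
    - [0,0,0]
    - [0,0,0]
    - [0,0,0]
  hand: [255,255,255,255,255,255,255,255,255,255]

```text
time_s: 23.25
ee_pos: [0.5105, -0.2973, 0.1198]
eef_rot: [2.982, 0.976, 0.006]
contact_force: [0.8, -0.3, -1.1]
gripper_width: 0.001
gripper_force: 0.0
```

```bash
python3 st.py; python3 red.py; python3 chk.py
python3 - <<'E'
from h import *
p=manip.camera_params("wrist");im=cv2.imread("pics/r_wrist.png");H=hsv(im); m=(H[...,0]>=10)&(H[...,0]<=18)&(H[...,1]>90)&(H[...,2]>60)
for c in blobs(m,200)[:3]: 
    for z in(.0335,.0275): N=nest(p,c[:,0],z); print(cv2.boundingRect(c),z,N.min(0),N.max(0))
E
```

```text
23.25 nest [-29.3  65.8] tip z 140.6 F nest [0.7 0.4] -1.1
wrist orange (293, 203, 36, 46) [-44.6  57.9] [-19.9  91.2]
scene red (392, 244, 29, 7) [-59.1  -7. ] [-36.6  41.8]
23.35 tcp nest [-30.8  65. ] 0.1166 F nest [-0.3  0. ] -1.3
[374.25 197.25  82.5 ] nest [11.6 92.8] r 59.85444749933266
[339.75 297.75  52.5 ] nest [-12.   13.4] r 41.22687170225909
[231.75 156.75  87.45] nest [-88.9 121.8] r 60.92955088052933
[311.25 273.75  89.1 ] nest [-34.2  33.8] r 68.38302413608615
(293, 203, 36, 46) 0.0335 [-46.7  58. ] [-22.4  90.8]
(293, 203, 36, 46) 0.0275 [-47.1  56. ] [-22.2  89.6]
```

carry_out:
  slide:
    - [15,-15,-20]
    - [30,-40,-40]
    - [30,-60,-60]
    - [30,-60,-60]
    - [30,-60,-60]
    - [30,-60,-60]
  delta_rot:
    - [0,0,0]
    - [0,0,0]
    - [0,0,0]
    - [0,0,0]
    - [0,0,0]
    - [0,0,0]
  hand: [255,255,255,255,255,255]

```text
time_s: 24.0
ee_pos: [0.4971, -0.2309, 0.1747]
eef_rot: [-2.985, -0.976, 0.002]
contact_force: [0.4, 0.2, 0.3]
gripper_width: -0.001
gripper_force: 0.0
```

```bash
python3 st.py; python3 red.py
python3 - <<'E'
from h import *
for n in("wrist","top"):
    p=manip.camera_params(n); im=manip.camera(n); cv2.imwrite(f"pics/f_{n}.png",im); H=hsv(im)
    v,u=np.nonzero(cv2.Canny(cv2.GaussianBlur(im,(3,3),0),30,90)); uv=np.c_[u,v]
    N=nest(p,uv,.023); c=np.zeros(2); tol=5
    for _ in range(8):
        k=abs(np.hypot(*(N-c).T)-29)<tol; c,r=circ(N[k]); tol=max(1.2,tol*.7)
    a=np.degrees(np.arctan2(*(N[k]-c)[:,::-1].T)); print(n,"disc",c.round(1),r.round(1),k.sum(),np.histogram(a,12,(-180,180))[0])
    m=(H[...,0]>=10)&(H[...,0]<=18)&(H[...,1]>90)&(H[...,2]>60)
    for c in blobs(m,60):
        for z in (.0335,.0275):
            N=nest(p,c[:,0],z)
            if abs(N.mean(0)[0]+33)<20: print(n,"orange",z,N.min(0),N.max(0))
    m=((H[...,0]<=5)|(H[...,0]>=175))&(H[...,1]>90)&(H[...,2]>60)
    for c in blobs(m,15):
        N=nest(p,c[:,0],.022)
        if abs(N.mean(0)[0]+33)<30 and abs(N.mean(0)[1])<90: print(n,"red",N.min(0),N.max(0))
E
```

```text
24.0 nest [-90.6  94.4] tip z 195.5 F nest [0.1 0.5] 0.3
wrist red (365, 278, 13, 38) [-43.3  -5.6] [-32.7  33.7]
wrist orange (368, 222, 30, 37) [-44.8  58. ] [-19.9  91.4]
scene red (393, 243, 28, 8) [-58.6  -7. ] [-34.6  40.2]
wrist disc [-1.7  0.7] 29.0 185 [17 18  7 15 14 15 12 19 15 17 21 15]
wrist orange 0.0335 [-45.   58.1] [-20.   90.5]
wrist orange 0.0275 [-44.1  55.9] [-18.7  89. ]
wrist red [-43.6  -6.7] [-32.2  33.8]
top disc [0. 0.] 0.0 0 [0 0 0 0 0 0 0 0 0 0 0 0]
```

carry_out:
  slide:
    - [-40,5,0]
    - [-80,10,10]
    - [-94,15,50]
    - [-94,15,90]
    - [-94,15,120]
    - [-94,15,125]
    - [-94,15,125]
    - [-94,15,125]
  delta_rot:
    - [0,0,0]
    - [0,0,0]
    - [0,0,0]
    - [0,0,0]
    - [0,0,0]
    - [0,0,0]
    - [0,0,0]
    - [0,0,0]
  hand: [255,255,255,255,255,255,255,255]

```text
time_s: 25.0
ee_pos: [0.4314, -0.2986, 0.0521]
eef_rot: [2.985, 0.977, 0.002]
contact_force: [0.7, 0.9, 0.8]
gripper_width: 0.001
gripper_force: 0.0
```

```bash
python3 st.py
python3 - <<'E'
from h import *
p=manip.camera_params("wrist"); im=manip.camera("wrist"); cv2.imwrite("pics/g.png",im); H=hsv(im)
v,u=np.nonzero(cv2.Canny(cv2.GaussianBlur(im,(3,3),0),30,90)); uv=np.c_[u,v]; N=nest(p,uv,.023)
for c0 in([0,0],[-2,0],[2,0]):
    c=np.array(c0,float); tol=3
    for _ in range(10):
        k=abs(np.hypot(*(N-c).T)-29)<tol; c,r=circ(N[k]); tol=max(.7,tol*.7)
    a=np.degrees(np.arctan2(*(N[k]-c)[:,::-1].T)); print("disc",c.round(2),r.round(2),k.sum(),np.histogram(a,12,(-180,180))[0])
m=((H[...,0]<=5)|(H[...,0]>=175))&(H[...,1]>90)&(H[...,2]>60)
for c in blobs(m,100):
    n=nest(p,c[:,0],.022)
    if abs(n.mean(0)[0]+33)<30 and abs(n.mean(0)[1])<90: print("red",n.min(0),n.max(0),"px",cv2.boundingRect(c), "med right edge near y0",np.median(n[(n[:,0]>-36)&(n[:,1]<30),0]),np.median(n[(n[:,0]<-40)&(n[:,1]<30),0]))
# flank inner faces: edge lines at 45deg, top z=20; distance from seat should be 29
M=nest(p,uv,.020)
for s in(1,-1):
    d=(M[:,0]+s*M[:,1])/2**.5; e=(-M[:,0]+s*M[:,1])/2**.5
    k=(abs(e)<24)&(abs(e)>7)&(d>22)&(d<48); h,b=np.histogram(d[k],np.arange(22,48,.5)); i=np.argsort(-h)[:6]; print("flank",s,[(b[j],h[j]) for j in i])
# plate edges
Q=nest(p,uv,.008)
for nm,val,o,ref in(("x",Q[:,0],Q[:,1],-120),("x",Q[:,0],Q[:,1],55),("y",Q[:,1],Q[:,0],52)):
    k=abs(val-ref)<4; h,b=np.histogram(val[k],np.arange(ref-4,ref+4.1,.5)); j=h.argmax(); print(nm,ref,b[j]+.25,h[j])
E
```

```text
25.0 nest [-75.2   1.4] tip z 72.9 F nest [-0.3  1.1] 0.8
disc [-1.27  0.71] 28.88 322 [20 26 20 26 23 29 25 27 31 29 38 28]
disc [-1.27  0.71] 28.88 322 [20 26 20 26 23 29 25 27 31 29 38 28]
disc [-1.27  0.71] 28.88 322 [20 26 20 26 23 29 25 27 31 29 38 28]
red [-43.3  -6.9] [-32.1  39.1] px (371, 201, 23, 79) med right edge near y0 -32.5 -42.9
flank 1 [(np.float64(40.5), np.int64(39)), (np.float64(29.0), np.int64(29)), (np.float64(28.5), np.int64(26)), (np.float64(27.0), np.int64(25)), (np.float64(24.5), np.int64(14)), (np.float64(40.0), np.int64(13))]
flank -1 [(np.float64(40.5), np.int64(27)), (np.float64(29.0), np.int64(21)), (np.float64(28.5), np.int64(19)), (np.float64(40.0), np.int64(17)), (np.float64(41.0), np.int64(12)), (np.float64(29.5), np.int64(11))]
x -120 -119.75 92
x 55 54.25 72
y 52 52.25 112
```

Run:
```python
from h import *
p=manip.camera_params("wrist"); g=cv2.cvtColor(cv2.imread("pics/g.png"),cv2.COLOR_BGR2GRAY).astype(np.float32)
# intensity along radii from the expected seat (bias -0.4 in x), top plane z=.023
rr=np.arange(24,36,.5)
for a in range(-180,180,20):
    n=np.c_[-.4+rr*np.cos(np.radians(a)),rr*np.sin(np.radians(a))]/1000
    w=np.c_[n@RN.T+tN,np.full(len(n),.023)]
    q=cv2.projectPoints(w,cv2.Rodrigues(p["R"])[0],p["t"],p["camera_matrix"],p["D"])[0].astype(np.float32)
    print(a,cv2.remap(g,q,None,cv2.INTER_LINEAR)[:,0].astype(int).tolist())
```

```text
-180 [189, 188, 188, 188, 190, 195, 198, 200, 197, 186, 164, 135, 109, 103, 102, 103, 106, 110, 112, 113, 113, 112, 113, 113]
-160 [188, 188, 187, 187, 191, 195, 199, 199, 193, 175, 154, 138, 136, 137, 140, 156, 180, 195, 200, 200, 199, 199, 199, 199]
-140 [187, 186, 186, 186, 186, 187, 190, 190, 180, 167, 172, 188, 198, 200, 200, 201, 201, 200, 201, 200, 199, 198, 197, 197]
-120 [186, 186, 185, 185, 185, 186, 190, 186, 178, 176, 190, 196, 197, 197, 196, 196, 194, 193, 193, 194, 194, 195, 196, 197]
-100 [185, 185, 185, 188, 192, 197, 195, 188, 181, 188, 192, 194, 195, 196, 197, 198, 198, 199, 192, 175, 144, 124, 111, 103]
-80 [185, 185, 186, 189, 194, 197, 193, 177, 142, 108, 92, 89, 90, 90, 89, 89, 90, 101, 119, 138, 154, 165, 174, 180]
-60 [185, 185, 185, 186, 188, 192, 189, 177, 155, 148, 154, 165, 170, 171, 171, 172, 175, 180, 183, 184, 184, 183, 184, 184]
-40 [186, 185, 185, 185, 185, 186, 184, 177, 170, 167, 169, 171, 171, 171, 173, 177, 183, 184, 185, 184, 184, 184, 186, 187]
-20 [194, 197, 201, 202, 203, 205, 209, 199, 167, 119, 92, 99, 124, 151, 171, 183, 189, 189, 180, 165,
[... 425 characters left out ...]
3, 208, 189, 152, 146, 169, 188, 193, 193, 192, 192, 192, 190, 190, 190, 190]
80 [207, 207, 207, 207, 208, 210, 214, 217, 218, 215, 204, 177, 149, 137, 142, 153, 163, 168, 161, 137, 110, 98, 112, 144]
100 [191, 191, 193, 197, 202, 207, 209, 208, 207, 206, 199, 179, 151, 129, 127, 136, 135, 121, 131, 170, 199, 213, 217, 219]
120 [192, 192, 192, 192, 191, 191, 194, 199, 202, 200, 187, 167, 142, 118, 105, 106, 112, 115, 111, 104, 114, 144, 184, 201]
140 [191, 191, 191, 191, 191, 191, 192, 192, 192, 190, 181, 164, 137, 112, 100, 102, 113, 126, 125, 109, 102, 119, 158, 190]
160 [190, 190, 190, 190, 190, 191, 191, 195, 198, 193, 177, 147, 119, 103, 101, 106, 111, 105, 101, 103, 108, 113, 115, 116]
```

carry_out:
  slide:
    - [-40,20,-10]
    - [-80,50,-10]
    - [-110,85,-10]
    - [-117,105,-5]
    - [-117,105,0]
    - [-117,105,0]
    - [-117,105,0]
  delta_rot:
    - [0,0,0]
    - [0,0,0]
    - [0,0,0]
    - [0,0,0]
    - [0,0,0]
    - [0,0,0]
    - [0,0,0]
  hand: [255,255,255,255,255,255,255]

```text
time_s: 25.75
ee_pos: [0.3987, -0.4511, 0.0515]
eef_rot: [2.985, 0.979, 0.001]
contact_force: [0.3, 0.5, -0.4]
gripper_width: -0.004
gripper_force: 0.0
```

```bash
python3 st.py
python3 - <<'E'
from h import *
p=manip.camera_params("wrist"); im=manip.camera("wrist"); cv2.imwrite("pics/g2.png",im); H=hsv(im)
print("cam nest",((-p["R"].T@p["t"])[:2]-tN)@RN)
v,u=np.nonzero(cv2.Canny(cv2.GaussianBlur(im,(3,3),0),30,90)); uv=np.c_[u,v]; N=nest(p,uv,.023)
c=np.zeros(2); tol=3
for _ in range(10):
    k=abs(np.hypot(*(N-c).T)-29)<tol; c,r=circ(N[k]); tol=max(.7,tol*.7)
a=np.degrees(np.arctan2(*(N[k]-c)[:,::-1].T)); print("disc",c.round(2),r.round(2),k.sum(),np.histogram(a,12,(-180,180))[0])
m=((H[...,0]<=5)|(H[...,0]>=175))&(H[...,1]>90)&(H[...,2]>60)
for b in blobs(m,100):
    n=nest(p,b[:,0],.022)
    if abs(n.mean(0)[0]+33)<30 and abs(n.mean(0)[1])<90: print("red",n.min(0),n.max(0))
M=nest(p,uv,.020)
for s in(1,-1):
    d=(M[:,0]+s*M[:,1])/2**.5; e=(-M[:,0]+s*M[:,1])/2**.5
    k=(abs(e)<24)&(abs(e)>7)&(d>22)&(d<48); h,b=np.histogram(d[k],np.arange(22,48,.5)); i=np.argsort(-h)[:6]; print("flank",s,[(float(b[j]),int(h[j])) for j in i])
Q=nest(p,uv,.008)
for nm,val,ref in(("x",Q[:,0],-120),("x",Q[:,0],55),("y",Q[:,1],52),("y",Q[:,1],-52)):
    k=abs(val-ref)<4; h,b=np.histogram(val[k],np.arange(ref-4,ref+4.1,.5)); j=h.argmax(); print(nm,ref,b[j]+.25,h[j])
E
```

```text
25.75 nest [  28.2 -115.4] tip z 72.3 F nest [-0.2  0.6] -0.4
cam nest [ 0.02907213 -0.03943773]
disc [-0.9   1.34] 28.92 304 [35 45 34 33 43 34 30  9  0  0 12 29]
red [-42.4  -7.7] [-31.1  20. ]
flank 1 [(28.5, 21), (26.5, 20), (27.0, 18), (24.5, 14), (29.0, 14), (40.5, 12)]
flank -1 [(41.5, 48), (28.5, 44), (40.0, 43), (41.0, 35), (28.0, 26), (25.5, 26)]
x -120 -119.25 100
x 55 54.25 69
y 52 48.25 0
y -52 -51.75 149
```

Run:
```python
from h import *
p0=manip.camera_params("wrist"); P,T=tool(); M=T.as_matrix()
Rc=p0["R"]@M; C=T.inv().apply(-p0["R"].T@p0["t"]-P)
def fit(f,P1,rv,m0):
    M1=Ro.from_rotvec(rv).as_matrix(); R1=Rc@M1.T; p=dict(p0,R=R1,t=-R1@(np.array(P1)+M1@C))
    im=cv2.imread(f); v,u=np.nonzero(cv2.Canny(cv2.GaussianBlur(im,(3,3),0),30,90)); uv=np.c_[u,v]; uv=uv[m0(uv)]; N=nest(p,uv,.023)
    c=np.zeros(2); tol=3
    for _ in range(10):
        k=abs(np.hypot(*(N-c).T)-29)<tol; c,r=circ(N[k]); tol=max(.7,tol*.7)
    a=np.degrees(np.arctan2(*(N[k]-c)[:,::-1].T)); print(f,"disc",c.round(2),r.round(2),k.sum(),np.histogram(a,12,(-180,180))[0])
    Mf=nest(p,uv,.020)
    for s in(1,-1):
        d=(Mf[:,0]+s*Mf[:,1])/2**.5; e=(-Mf[:,0]+s*Mf[:,1])/2**.5
        k=(abs(e)<24)&(abs(e)>7)&(d>27)&(d<44); h,b=np.histogram(d[k],np.arange(27,44,.5)); i=np.argsort(-h)[:4]; print(" flank",s,[(float(b[j]),int(h[j])) for j in i])
fit("pics/w7.png",[.4838,-.3065,.0643],[-2.985,-.976,.002],lambda q:q[:,0]>350)
fit("pics/g.png",[.4314,-.2986,.0521],[2.985,.977,.002],lambda q:q[:,0]>350)
```

```text
pics/w7.png disc [1.45 1.87] 28.98 92 [ 0  0  2 11  9 15 16  6  8 18  7  0]
 flank 1 [(41.0, 28), (39.5, 26), (29.0, 24), (41.5, 24)]
 flank -1 [(29.0, 9), (40.5, 7), (28.5, 6), (27.0, 5)]
pics/g.png disc [-1.26  0.66] 28.88 322 [19 27 20 26 23 29 24 28 31 29 38 28]
 flank 1 [(40.5, 43), (28.5, 29), (29.0, 27), (27.0, 25)]
 flank -1 [(40.5, 27), (29.0, 21), (28.5, 17), (41.0, 16)]
```

Both views put the disc about 1 mm short of home, resting on the left flank only. I'll mend it in the right order: unlock the keeper, re-seat the disc, then lock again.

carry_out:
  slide:
    - [40,-10,0]
    - [90,-25,0]
    - [140,-42,0]
    - [180,-55,0]
    - [200,-60,0]
    - [200,-60,0]
    - [200,-60,15]
    - [200,-60,30]
    - [200,-60,36]
    - [200,-60,36]
  delta_rot:
    - [0,0,0]
    - [0,0,0]
    - [0,0,0]
    - [0,0,0]
    - [0,0,0]
    - [0,0,0]
    - [0,0,0]
    - [0,0,0]
    - [0,0,0]
    - [0,0,0]
  hand: [255,255,255,255,255,255,255,255,255,255]

```text
time_s: 26.8
ee_pos: [0.5228, -0.2856, 0.0133]
eef_rot: [-2.985, -0.975, 0.003]
contact_force: [-1.0, -0.9, 0.4]
gripper_width: -0.0
gripper_force: 0.0
```

```bash
python3 st.py
```

```text
26.8 nest [-31.4  82.6] tip z 34.1 F nest [ 0.1 -1.3] 0.4
```

carry_out:
  slide:
    - [0,0,3]
    - [0,0,5.5]
    - [0,0,7.3]
    - [0,0,7.3]
    - [5,0,7.3]
    - [10,0,7.3]
    - [16,0,7.3]
    - [22,0,7.3]
    - [28,0,7.3]
    - [34,0,7.3]
    - [40,0,7.3]
    - [46,0,7.3]
    - [52,0,7.3]
    - [58,0,7.3]
    - [63,0,7.3]
    - [67,0,7.3]
    - [70,0,7.3]
    - [70,0,7.3]
  delta_rot:
    - [0,0,0]
    - [0,0,0]
    - [0,0,0]
    - [0,0,0]
    - [0,0,0]
    - [0,0,0]
    - [0,0,0]
    - [0,0,0]
    - [0,0,0]
    - [0,0,0]
    - [0,0,0]
    - [0,0,0]
    - [0,0,0]
    - [0,0,0]
    - [0,0,0]
    - [0,0,0]
    - [0,0,0]
    - [0,0,0]
  hand: [255,255,255,255,255,255,255,255,255,255,255,255,255,255,255,255,255,255]

```text
time_s: 28.6
ee_pos: [0.5759, -0.247, 0.0072]
eef_rot: [-2.987, -0.972, 0.013]
contact_force: [-25.4, -13.3, 21.3]
gripper_width: -0.001
gripper_force: 16.2
```

```bash
python3 st.py
```

```text
28.6 nest [-30.9 148.2] tip z 28.0 F nest [ -4.4 -28.3] 21.3
```

carry_out:
  slide:
    - [-3,0,-1]
    - [-3,0,-5]
    - [-4,0,-12]
    - [-6,0,-30]
    - [-20,-8,-50]
    - [-60,-18,-50]
    - [-105,-30,-50]
    - [-140,-36,-50]
    - [-151,-36,-45]
    - [-151,-36,-25]
    - [-151,-36,-5]
    - [-151,-36,10]
    - [-151,-36,16]
    - [-151,-36,16]
  delta_rot:
    - [0,0,0]
    - [0,0,0]
    - [0,0,0]
    - [0,0,0]
    - [0,0,0]
    - [0,0,0]
    - [0,0,0]
    - [0,0,0]
    - [0,0,0]
    - [0,0,0]
    - [0,0,0]
    - [0,0,0]
    - [0,0,0]
    - [0,0,0]
  hand: [255,255,255,255,255,255,255,255,255,255,255,255,255,255]

```text
time_s: 30.0
ee_pos: [0.4376, -0.3034, -0.0093]
eef_rot: [-2.984, -0.978, 0.001]
contact_force: [0.3, -0.7, 1.1]
gripper_width: -0.001
gripper_force: 0.0
```

```bash
python3 st.py; python3 red.py
```

```text
30.0 nest [-67.6   3.5] tip z 11.5 F nest [ 0.7 -0.1] 1.1
wrist red (382, 55, 34, 148) [-43.1  52.9] [-31.8 103. ]
scene red (357, 244, 30, 5) [-57.8  52.1] [-40.3 102.6]
scene orange (330, 232, 20, 10) [-56.9 116.9] [-22.2 149.7]
```

carry_out:
  slide:
    - [-3.5,8,0]
    - [-3.5,15,0]
    - [-3.5,20,0]
    - [-3.5,22,0]
    - [-3.5,24,0]
    - [-3.5,25.5,0]
    - [-5,25.5,0]
    - [-6,26,0]
    - [-4,26,0]
    - [-2,26.5,0]
    - [-3.5,27,0]
    - [-3.5,27.5,0]
    - [-3.5,27.5,0]
  delta_rot:
    - [0,0,0]
    - [0,0,0]
    - [0,0,0]
    - [0,0,0]
    - [0,0,0]
    - [0,0,0]
    - [0,0,0]
    - [0,0,0]
    - [0,0,0]
    - [0,0,0]
    - [0,0,0]
    - [0,0,0]
    - [0,0,0]
  hand: [255,255,255,255,255,255,255,255,255,255,255,255,255]

```text
time_s: 31.4
ee_pos: [0.449, -0.3266, -0.0089]
eef_rot: [-2.982, -0.977, 0.004]
contact_force: [-9.2, 9.1, 10.0]
gripper_width: 0.0
gripper_force: 8.4
```

```bash
python3 st.py
```

```text
31.4 nest [-42.1  -1. ] tip z 11.9 F nest [-12.8  -2. ] 10.0
```

carry_out:
  slide:
    - [0,0.7,0]
    - [0.5,1.5,0]
    - [1,1.5,0]
    - [1,1.5,0]
  delta_rot:
    - [0,0,0]
    - [0,0,0]
    - [0,0,0]
    - [0,0,0]
  hand: [255,255,255,255]

```text
time_s: 31.8
ee_pos: [0.4493, -0.3267, -0.009]
eef_rot: [-2.98, -0.976, 0.008]
contact_force: [-17.3, 13.0, 17.7]
gripper_width: 0.001
gripper_force: 13.1
```

```bash
python3 st.py
```

```text
31.8 nest [-41.9  -0.9] tip z 11.8 F nest [-20.7  -6.2] 17.7
```

carry_out:
  slide:
    - [-1.5,0,0]
    - [-1.5,-1,0]
    - [-1.5,-2.5,0]
    - [-1.5,-4,0]
    - [-1.5,-6,0]
    - [-1.5,-12,0]
    - [-1.5,-22,0]
    - [-1.5,-33,-10]
    - [-1.5,-33,-40]
    - [-1.5,-33,-61]
    - [-1.5,-33,-61]
    - [-1.5,-33,-61]
  delta_rot:
    - [0,0,0]
    - [0,0,0]
    - [0,0,0]
    - [0,0,0]
    - [0,0,0]
    - [0,0,0]
    - [0,0,0]
    - [0,0,0]
    - [0,0,0]
    - [0,0,0]
    - [0,0,0]
    - [0,0,0]
  hand: [255,255,255,255,255,255,255,255,255,255,255,255]

```text
time_s: 33.0
ee_pos: [0.4319, -0.303, 0.0533]
eef_rot: [2.985, 0.977, 0.001]
contact_force: [-0.1, 0.5, 0.2]
gripper_width: 0.003
gripper_force: 0.0
```

```bash
python3 st.py
cat > fit.py <<'E'
from h import *
p=manip.camera_params("wrist"); im=manip.camera("wrist"); cv2.imwrite("pics/fit.png",im)
v,u=np.nonzero(cv2.Canny(cv2.GaussianBlur(im,(3,3),0),30,90)); uv=np.c_[u,v]; N=nest(p,uv,.023)
c=np.zeros(2); tol=3
for _ in range(10):
    k=abs(np.hypot(*(N-c).T)-29)<tol; c,r=circ(N[k]); tol=max(.7,tol*.7)
a=np.degrees(np.arctan2(*(N[k]-c)[:,::-1].T)); print("disc",c.round(2),r.round(2),k.sum(),np.histogram(a,12,(-180,180))[0])
M=nest(p,uv,.020)
for s in(1,-1):
    d=(M[:,0]+s*M[:,1])/2**.5; e=(-M[:,0]+s*M[:,1])/2**.5
    k=(abs(e)<24)&(abs(e)>7)&(d>27)&(d<44); h,b=np.histogram(d[k],np.arange(27,44,.5)); i=np.argsort(-h)[:4]; print("flank",s,[(float(b[j]),int(h[j])) for j in i])
E
python3 fit.py
```

```text
33.0 nest [-71.3  -0.8] tip z 74.1 F nest [-0.5  0.2] 0.2
disc [-0.9  -0.02] 28.82 324 [13 30 23 22 31 25 23 33 30 29 39 26]
flank 1 [(28.5, 34), (40.0, 34), (40.5, 30), (27.0, 24)]
flank -1 [(40.0, 26), (28.0, 25), (40.5, 20), (28.5, 17)]
```

The disc now fits the seat: it moved (+0.4, -0.7) mm relative to before, centred between the flanks. Lock again.

carry_out:
  slide:
    - [40,13,0]
    - [85,27,0]
    - [115,38,0]
    - [125,40,0]
    - [125,40,10]
    - [125,40,25]
    - [125,40,35]
    - [125,40,37]
    - [125,40,37]
  delta_rot:
    - [0,0,0]
    - [0,0,0]
    - [0,0,0]
    - [0,0,0]
    - [0,0,0]
    - [0,0,0]
    - [0,0,0]
    - [0,0,0]
    - [0,0,0]
  hand: [255,255,255,255,255,255,255,255,255]

```text
time_s: 33.95
ee_pos: [0.5554, -0.2621, 0.0148]
eef_rot: [-2.985, -0.976, 0.002]
contact_force: [0.7, 0.1, 0.8]
gripper_width: -0.006
gripper_force: 0.0
```

```bash
python3 st.py
```

```text
33.95 nest [-30.9 122.8] tip z 35.6 F nest [0.3 0.6] 0.8
```

carry_out:
  slide:
    - [0,0,4]
    - [0,0,7]
    - [0,0,8.8]
    - [0,0,8.8]
    - [-4,0,8.8]
    - [-9,0,8.8]
    - [-14,0,8.8]
    - [-20,0,8.8]
    - [-26,0,8.8]
    - [-32,0,8.8]
    - [-38,0,8.8]
    - [-44,0,8.8]
    - [-50,0,8.8]
    - [-55,0,8.8]
    - [-60,0,8.8]
    - [-63,0,8.8]
    - [-65,0,8.8]
    - [-66,0,8.8]
    - [-66,0,8.8]
  delta_rot:
    - [0,0,0]
    - [0,0,0]
    - [0,0,0]
    - [0,0,0]
    - [0,0,0]
    - [0,0,0]
    - [0,0,0]
    - [0,0,0]
    - [0,0,0]
    - [0,0,0]
    - [0,0,0]
    - [0,0,0]
    - [0,0,0]
    - [0,0,0]
    - [0,0,0]
    - [0,0,0]
    - [0,0,0]
    - [0,0,0]
    - [0,0,0]
  hand: [255,255,255,255,255,255,255,255,255,255,255,255,255,255,255,255,255,255,255]

```text
time_s: 35.85
ee_pos: [0.5046, -0.2993, 0.0067]
eef_rot: [-2.984, -0.979, -0.003]
contact_force: [9.0, 5.7, -0.5]
gripper_width: 0.002
gripper_force: 6.7
```

```bash
python3 st.py
```

```text
35.85 nest [-31.1  59.8] tip z 27.5 F nest [ 0.8 10.6] -0.5
```

carry_out:
  slide:
    - [-1.5,0,0]
    - [-1.5,0,0]
    - [0.5,0,0]
    - [0.5,0,-2]
    - [0.5,0,-5]
    - [0.5,0,-9]
    - [2,0,-15]
    - [5,0,-30]
    - [0,-20,-45]
    - [-30,-40,-46]
    - [-60,-42,-46]
    - [-60,-42,-46]
    - [-60,-42,-46]
  delta_rot:
    - [0,0,0]
    - [0,0,0]
    - [0,0,0]
    - [0,0,0]
    - [0,0,0]
    - [0,0,0]
    - [0,0,0]
    - [0,0,0]
    - [0,0,0]
    - [0,0,0]
    - [0,0,0]
    - [0,0,0]
    - [0,0,0]
  hand: [255,255,255,255,255,255,255,255,255,255,255,255,255]

```text
time_s: 37.15
ee_pos: [0.4296, -0.3029, 0.0535]
eef_rot: [2.986, 0.975, 0.0]
contact_force: [0.7, 0.4, 0.2]
gripper_width: 0.002
gripper_force: 0.0
```

```bash
python3 st.py; python3 fit.py; python3 red.py
```

```text
37.15 nest [-72.8  -2.6] tip z 74.3 F nest [0.1 0.8] 0.2
disc [-0.65  0.3 ] 28.84 324 [16 27 22 21 30 26 24 30 32 29 39 28]
flank 1 [(29.0, 35), (40.5, 35), (41.0, 24), (27.0, 23)]
flank -1 [(40.0, 25), (28.5, 23), (28.0, 20), (40.5, 19)]
wrist red (371, 194, 18, 26) [-42.1  25.5] [-32.8  39.5]
wrist orange (371, 92, 55, 71) [-45.3  57.6] [-19.7  90.5]
scene red (392, 243, 29, 8) [-59.1  -7. ] [-34.6  41.8]
```

```bash
python3 -c "
from station import manip; print(manip.finish_job())"
```

```text
the job is handed in; nothing more can be done
None
```

The job is handed in at about 37 s: the disc is seated on both flanks to within measurement error (under 1 mm), and the keeper is locked behind it with the tab let go. The first push left the disc about 1 mm short, so I unlocked the keeper, re-seated the disc and locked it again. I did not measure the pin or the tab's return directly.

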